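Fit the wheel stack on the leaning edge grinder and set its speed

TASK

Make the paver edge grinder ready: fit its bare leaning arbor with the spacer sleeve first, then the grinding wheel with its boss facing outwards, then the ribbed cap mouth-down, each pushed fully home. After that turn the blank speed selector anticlockwise (seen from above) to its end stop, then exactly two clicks clockwise, and let go. Leave the two pavers and the wrench where they lie.

Things in the scene. Friction and masses are not known exactly. Their poses are not given: they have to be found in the camera images.
- grinder: Fixed machine: grey base plate 190 x 150 x 16 mm with a green ribbed motor (90 mm diameter) in a cradle, its arbor leaning 30 degrees from vertical towards the body's own -x (roughly towards the robot). Origin on the table under the point where the arbor starts, z up. Its place and yaw change.
- arbor: Stepped steel arbor, 102 mm long. Origin at the centre of its seat face (72 mm wide, 135 mm above the table); its z runs up the leaning axis, its y is level. 38 mm diameter up to 50 mm along z, a cone to 26 mm at 58 mm with a small step, then 22 mm diameter, the last 6 mm pointed. The sleeve goes round the thick part down to the face; a wheel or cap put on before it stops at the step and blocks it.
- seat_sleeve (a point): Point on the arbor's axis, 30 mm up from the seat face: where the middle of the fully home sleeve lies. Axes as the arbor's.
- seat_wheel (a point): Point on the arbor's axis, 60 mm up from the seat face: where the underside of the fully home wheel lies.
- seat_cap (a point): Point on the arbor's axis, 88 mm up from the seat face: where the mouth face of the fully home cap lies, on the wheel's boss.
- arbor_tip (a point): End of the arbor, on its axis, 102 mm up from the seat face.
- sleeve: Loose plain aluminium tube, 60 mm outer diameter, 44 mm bore, 60 mm long, about 0.25 kg, standing upright on the table. Origin at the centre of its lower end, z along its axis (either end may go first).
- sleeve_mid (a point): Middle of the sleeve, on its axis, 30 mm from either end.
- wheel: Loose grinding wheel, about 0.4 kg, lying flat with its boss up: grey abrasive disc 120 mm diameter and 12 mm thick, and on it a round steel boss 48 mm diameter, 16 mm tall (28 mm in all), with a 27 mm bore right through. Origin at the centre of the disc's underside, z up through the boss.
- cap: Loose dark steel cap with a ribbed side, 56 mm outer diameter (about 59 mm over the ribs, which are look only), 40 mm tall, about 0.28 kg, standing mouth-down; closed at the top, with a 27 mm bore 18 mm deep in its underside. Origin at the centre of the mouth face (underside), z towards the closed top.
- selector_box: Fixed grey control box, 110 x 110 x 60 mm, with the speed selector on top. Origin at the centre of its underside. Its place and yaw change; it may stand left or right.
- selector (a joint): Blank black bar knob on the box, turning about the vertical. 0 at its anticlockwise end stop, growing clockwise seen from above, 1.35 rad at the other stop. Four sprung click positions 0.45 rad apart: 0, 0.45, 0.90, 1.35 (it settles into the nearest when let go; passing a click takes about 0.13 N m). The bar lies at an angle of 0.675 rad minus this value, counted anticlockwise from the box's own x axis.
- selector_grip (a point): On the knob's axis, 91 mm above the table, where to grip the bar. The bar is 64 mm long, 16 mm wide and 34 mm tall, its top 106 mm above the table, standing on a 62 mm wide disc whose top is 72 mm above the table; one end of it (the nose, pointing along -x of the bar) is a blunt point.
- paver_a: Bystander: oval concrete paver, 130 x 80 x 60 mm, origin at the centre of its underside.
- paver_b: Bystander: rounder concrete paver, 104 x 84 x 60 mm, origin at the centre of its underside.
- wrench: Bystander: steel wrench 180 mm long lying flat, origin at its underside.
There are look-alikes about, which are no part of the job. Of the things that look like the wheel, the larger one is meant. What is shaped like the selector_box but yellow is not meant.

How it is judged:
By the outcome, as a careful person would: the job done as asked, in the order asked, and still so for the second after the job is handed in, with the robot touching nothing.
It also fails if it takes over 72 s, if anything falls off the work surface, if the arm or the gripper's body presses on something with over 40 N, if the wrist force passes 120 N, or if a joint passes its speed limit or range.

ROBOT

A 6-joint arm with a two-finger parallel gripper is mounted at the origin on the work surface. World frame = base frame: x ahead of the robot, y to its left, z up, the work surface at z = 0. Lengths are in m, angles in rad, forces in N, time in s.
With the tool pointing down it reaches from about 0.35 to 0.975 m from the base axis. Payload 4.9 kg.
Tool frame: the origin (TCP) lies at the very end of the fingers, on their centre line; the grasp point (between the pads) lies 19 mm behind it; x points along the fingers, z is the direction in which the jaws open and shut, and the axes are right-handed (so a half turn about x gives the same grasp; the last joint's range is limited). The gripper opens to 85 mm and grips with 20 to 120 N. Pads are 22 mm wide; open, the fingers measure 114 mm over their backs; the gripper's body (76 mm by 85 mm) begins 54 mm behind the grasp point. The pads swing forward as they close: fully open they stand 13 mm farther back than shut.
Start: joints at [-1.315, 0.053, 1.613, -0, 1.476, -0.119], TCP at [0.229, -0.582, 0.231] pointing down, gripper open.
Joint ranges: [-3.01, 3.01], [-1.01, 2.22], [0.06, 2.58], [-1.02, 4.17], [0.09, 2.62], [-3.14, 3.14]. Speed limits (rad/s): [2.57, 2.57, 3.14, 3.14, 3.14, 3.14].

INTERFACE

Orientations are given as a unit quaternion [w, x, y, z].
In Python, from plant import manip, viewer gives the robot as it stands.
- The arm moves only by the shell command python3 -m inch 'ROWS'. ROWS is JSON, a list of rows, each an object with "fingers": the opening, from -1 (shut) to 1 (fully open), so that 0 is half open; "delta_pos": the shift along the tool's x, y, z in cm, a list of three; "twist": the turn, a rotation vector about the tool's x, y, z in degrees, a list of three. A call has 1 to 5 rows; each row shifts and turns the commanded pose from where the row before left it, along the tool's axes as they then stand; what a row does not reach is not made up. A row lasts 1/8 s, in which the tool goes at most 62.5 mm and 10.7 degrees, less where a joint would pass 70% of its speed; a pose out of reach is approached as far as the arm can. A call is refused whole if a number of a shift passes 6.25 or a number of a turn 10.7, either way. A call with a gripper value outside its range is refused whole. The fingers move at their own pace and stop on an object; the grip force is fixed at half the most. Time passes only in rows, so rows that do not move let the fingers close. It gives the time, the measured TCP pose, the force and the opening at its end, in the units of the state.
- manip.state(): the state, without advancing time (a new reading comes with each control period).
- viewer.grab_frame(name): name is "scene" or "top" or "wrist"; returns a dict with "pixels" (420x560x3 uint8, blue, green, red), "range_z" (420x560 float32, m along the optical axis (not along the pixel's ray), 0 where there is no reading), "K" (3x3 intrinsics, pixels), "pose" (4x4, takes a point from camera to world coordinates). Camera axes: x right, y down, z forward; pixel columns grow to the right and rows downward; lengths in m; the calibration is good to about 2 mm. The wrist camera is an equidistant fisheye: a pixel r from the principal point sees the ray r / f radians off the axis. A picture is of the moment at which its call begins.
- manip.job_done(): hands the job in, once; it reports no verdict.
The state is a dict: "time": time; "joint_pos": joint angles; "joint_vel": joint speeds; "joint_efforts": joint torques, N m; "tool_pos": TCP position; "tool_rot": TCP orientation; "contact_force": force on the tool from outside, world axes, zero at the start; "ft_torque": the same for the moment, N m; "gripper_width": opening from 0.0 (shut) to 1.0 (fully open).
Only numpy, scipy, OpenCV 4.12 (cv2) and the standard library are available. Lean on these libraries where they do the work, as an engineer would, in place of code of your own. Each camera call takes 0.05 s, during which the arm holds its last target.

## Working session

There is one attempt and no reset: what is moved stays moved. The work goes in short steps, Python scripts to look and compute and a shell command to move; the robot and the scene stay as the last step left them, time stands still between calls to the robot, and variables do not carry over. Pictures are saved under pics/ and viewed, and the job is handed in when it is done.

```bash
ls; mkdir -p pics; cat > h.py <<'E'
import numpy as np,cv2
from plant import manip,viewer
from scipy.spatial.transform import Rotation as R
def grab(n,save=None):
    f=viewer.grab_frame(n)
    np.savez('%s.npz'%n,**{k:np.array(f[k]) for k in('pixels','range_z','K','pose')})
    if save: cv2.imwrite('pics/'+save,f['pixels'])
    return f
def load(n): return np.load('%s.npz'%n)
def cloud(f):
    z=f['range_z'];K=f['K'];h,w=z.shape
    u,v=np.meshgrid(np.arange(w),np.arange(h))
    P=np.stack([(u-K[0,2])/K[0,0]*z,(v-K[1,2])/K[1,1]*z,z],-1)
    return P@f['pose'][:3,:3].T+f['pose'][:3,3]
def toolR(): 
    s=manip.state();q=s['tool_rot'];return np.array(s['tool_pos']),R.from_quat([q[1],q[2],q[3],q[0]]).as_matrix()
E
python3 - <<'E'
from h import *
grab('scene','s0.png');grab('top','t0.png')
s=manip.state();print(s);print(toolR()[1].round(3))
E
```

```text
pics
{'time': 0.1, 'joint_pos': array([-1.31499202e+00,  5.33128127e-02,  1.61412879e+00, -1.00797981e-05,
        1.47602773e+00, -1.19024360e-01]), 'joint_vel': array([-0.00056168,  0.00094811, -0.0036301 , -0.00047749,  0.0025747 ,
       -0.00047469]), 'joint_efforts': array([ 4.47113280e-04, -3.94900990e+01, -3.71363389e+01, -1.27282310e-04,
        3.92319736e-03,  3.27748388e-06]), 'tool_pos': array([ 0.22866168, -0.58106769,  0.23018901]), 'tool_rot': array([ 0.58390167,  0.39851795,  0.5849066 , -0.39765128]), 'contact_force': array([ 0.93576085,  0.67721647, -0.87836339]), 'ft_torque': array([0.00937177, 0.00680321, 0.01918444]), 'gripper_width': 1.0019093584952188}
[[-0.     0.931  0.366]
 [ 0.002  0.366 -0.931]
 [-1.     0.    -0.002]]
```

View pics/s0.png

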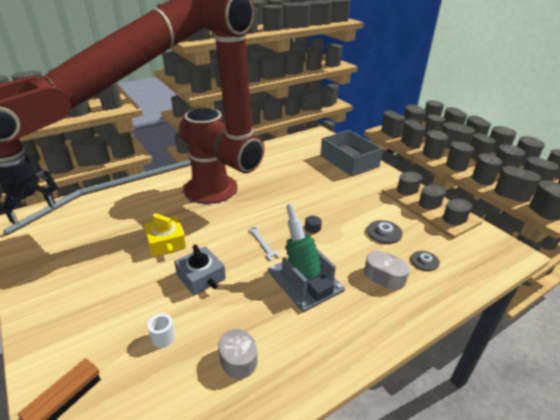

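View pics/t0.png

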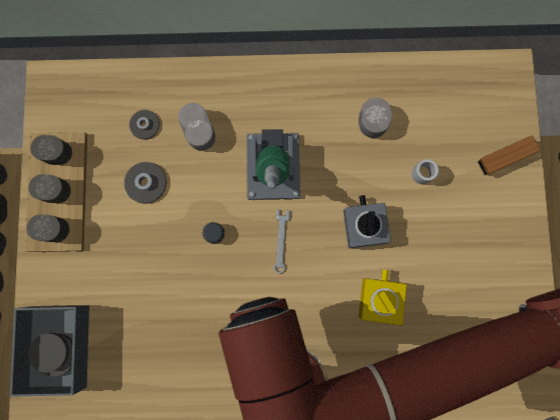

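The top view shows the sleeve at (425,172), the grinder at (272,165) and the cap at (213,232). There are two wheel-like things: one at (146,182), larger, and one at (145,124), smaller. I take the larger. There are two boxes: grey at (367,225), which is meant, and yellow at (384,300), which is not. Next I enlarge and measure.

```bash
python3 - <<'E'
from h import *
f=load('top');P=cloud(f);im=f['pixels']
a=cv2.resize(im[90:270,90:240],None,fx=3,fy=3,interpolation=2);b=cv2.resize(im[90:270,340:450],None,fx=3,fy=3,interpolation=2)
cv2.imwrite('pics/crop1.png',np.hstack([a,b]))
print(f['K'],f['pose'].round(3))
def fit(c,r,zlo,zhi,nm):
    u,v=c;Q=P[v-r:v+r,u-r:u+r].reshape(-1,3);m=(Q[:,2]>zlo)&(Q[:,2]<zhi)
    q=Q[m];
    (cx,cy),rad=cv2.minEnclosingCircle(q[:,:2].astype(np.float32)*1000)
    print(nm,len(q),q[:,2].mean().round(4),np.percentile(q[:,2],[2,98]).round(4),'circ',cx,cy,rad,'mean',q[:,:2].mean(0)*1000)
print(P[250,100:110:5])
fit((425,172),25,.052,.07,'sleeve')
fit((146,182),35,.006,.018,'wheel disc');fit((146,182),35,.022,.035,'wheel boss')
fit((145,124),35,.006,.018,'wheel2')
fit((213,232),20,.034,.05,'cap')
fit((367,225),35,.05,.065,'box top');fit((367,225),35,.098,.115,'bar')
E
```

```text
[[491.5522544    0.         279.92378763]
 [  0.         491.5522544  208.65264896]
 [  0.           0.           1.        ]] [[-0.02  -0.991  0.135  0.299]
 [-1.     0.021  0.006 -0.003]
 [-0.009 -0.135 -0.991  1.382]
 [ 0.     0.     0.     1.   ]]
[[ 0.38101196  0.5125941   0.00415191]
 [ 0.38106391  0.50063141 -0.00163338]]
sleeve 198 0.0596 [0.0529 0.0658] circ 579.8325805664062 -398.42822265625 30.795888900756836 mean [ 579.33432527 -397.76635886]
wheel disc 1181 0.0118 [0.0064 0.0172] circ 581.5377807617188 392.168212890625 128.6830596923828 mean [571.44189012 388.19204354]
wheel boss 163 0.0275 [0.0225 0.0326] circ 570.6278076171875 389.5192565917969 24.318180084228516 mean [571.31048997 388.97432977]
wheel2 646 0.0093 [0.006 0.016] circ 747.8267822265625 393.6614990234375 134.19786071777344 mean [741.38479119 392.33660787]
cap 328 0.0396 [0.0345 0.0447] circ 422.0114440917969 193.10400390625 29.092016220092773 mean [422.00458327 192.63687491]
box top 1142 0.0598 [0.0537 0.0647] circ 432.28143310546875 -229.8201446533203 74.97382354736328 mean [ 430.48399253 -227.919468  ]
bar 150 0.1059 [0.0998 0.1112] circ 431.3963928222656 -230.77426147460938 31.776103973388672 mean [ 432.95245546 -229.42648975]
```

View pics/crop1.png

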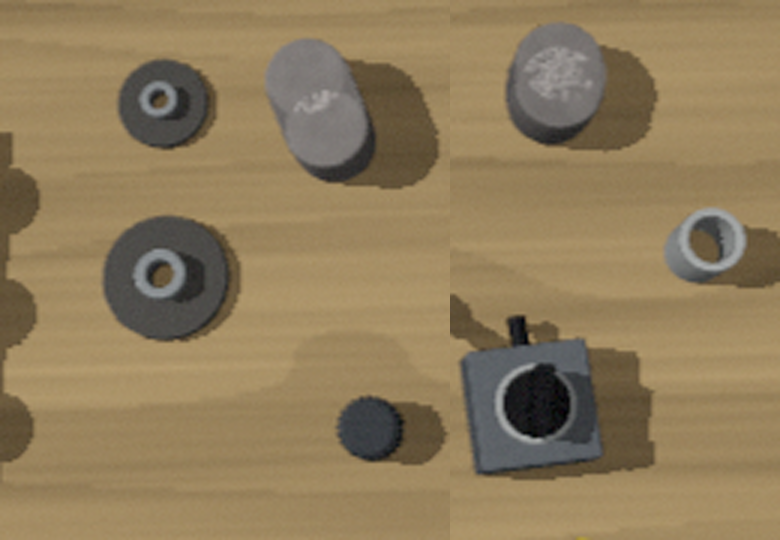

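The crop confirms the larger wheel (120 mm disc), the sleeve, the cap and the grey box. Next I measure the arbor axis.

```bash
python3 - <<'E'
from h import *
f=load('top');im=f['pixels']
a=cv2.resize(im[120:210,235:310],None,fx=6,fy=6,interpolation=2)
g=load('scene');b=cv2.resize(g['pixels'][195:310,260:350],None,fx=5,fy=5,interpolation=2)
cv2.imwrite('pics/c2.png',a);cv2.imwrite('pics/c3.png',b)
P=cloud(f);Q=P[125:205,240:305]
for nm,P in(('top',cloud(f)[125:205,240:305].reshape(-1,3)),('scene',cloud(g)[195:310,260:350].reshape(-1,3))):
    for z in np.arange(.01,.24,.01):
        q=P[(P[:,2]>z-.005)&(P[:,2]<z+.005)]
        if len(q)>3: print(nm,z.round(3),len(q),(q[:,:2].mean(0)*1000).round(),(np.percentile(q[:,0],[3,97])*1000).round(),(np.percentile(q[:,1],[3,97])*1000).round())
E
```

```text
top 0.01 623 [591.  26.] [516. 709.] [-52. 100.]
top 0.02 1043 [590.  20.] [520. 699.] [-48.  96.]
top 0.03 14 [560.  18.] [523. 646.] [-43.  88.]
top 0.04 17 [625.  43.] [566. 666.] [-27.  77.]
top 0.05 141 [672.  28.] [578. 705.] [-5. 69.]
top 0.06 267 [678.  25.] [628. 704.] [-5. 54.]
top 0.07 43 [631.  26.] [566. 654.] [-25.  76.]
top 0.08 108 [621.  20.] [568. 668.] [-30.  78.]
top 0.09 322 [625.  26.] [570. 671.] [-31.  80.]
top 0.1 46 [611.  17.] [540. 637.] [-16.  53.]
top 0.11 67 [591.  22.] [541. 630.] [-16.  64.]
top 0.12 107 [575.  24.] [540. 626.] [-18.  67.]
top 0.13 154 [577.  24.] [551. 620.] [-16.  65.]
top 0.14 241 [588.  24.] [566. 612.] [-8. 59.]
top 0.15 152 [590.  24.] [573. 608.] [-0. 50.]
top 0.16 23 [574.  23.] [561. 594.] [ 8. 40.]
top 0.17 22 [559.  21.] [531. 569.] [ 8. 39.]
top 0.18 42 [548.  27.] [532. 564.] [ 8. 43.]
top 0.19 69 [548.  23.] [536. 557.] [10. 37.]
top 0.2 16 [539.  23.] [534. 544.] [15. 32.]
top 0.21 16 [527.  25.] [509. 535.] [16. 34.]
top 0.22 57 [520.  24.] [511. 531.] [15. 34.]
top 0.23 12 [520.  24.] [514. 526.] [19. 31.]
scene 0.01 
[... 432 characters left out ...]
3.] [-34.  76.]
scene 0.1 122 [621.   7.] [581. 637.] [-20.  48.]
scene 0.11 122 [613.   7.] [572. 632.] [-21.  52.]
scene 0.12 125 [603.   6.] [544. 624.] [-21.  53.]
scene 0.13 142 [598.   8.] [553. 620.] [-18.  52.]
scene 0.14 165 [593.  14.] [564. 612.] [-13.  53.]
scene 0.15 140 [586.  17.] [560. 606.] [-3. 41.]
scene 0.16 54 [567.  16.] [546. 576.] [ 4. 36.]
scene 0.17 53 [560.  15.] [544. 570.] [ 3. 34.]
scene 0.18 61 [554.  16.] [538. 565.] [ 5. 34.]
scene 0.19 55 [546.  19.] [531. 557.] [10. 33.]
scene 0.2 33 [536.  19.] [525. 543.] [11. 28.]
scene 0.21 30 [530.  19.] [521. 537.] [12. 28.]
scene 0.22 34 [525.  20.] [514. 531.] [11. 29.]
scene 0.23 6 [521.  21.] [517. 525.] [17. 24.]
```

View pics/c2.png

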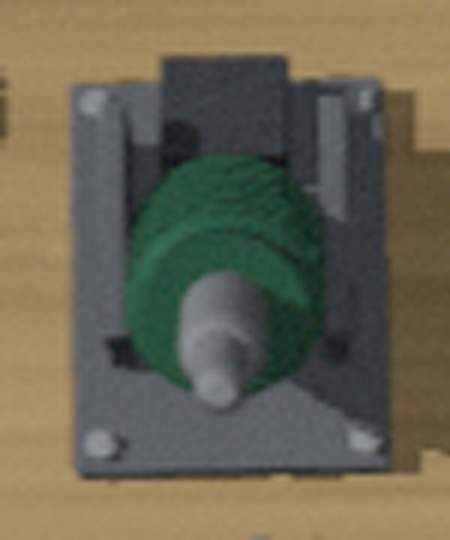

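View pics/c3.png

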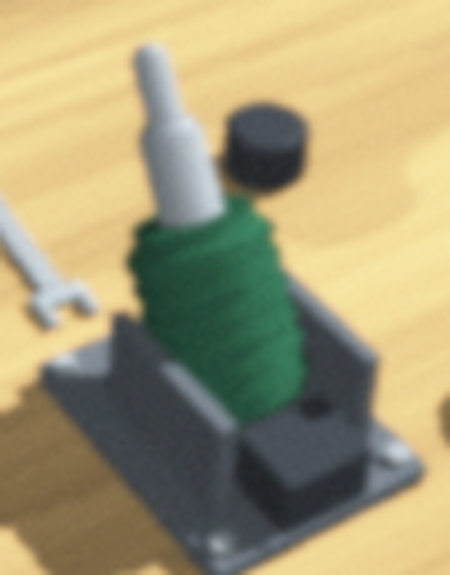

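```bash
cat > arb.py <<'E'
from h import *
from scipy.optimize import least_squares
L=np.deg2rad(30)
def prof(s): return np.interp(s,[0,.05,.058,.0581,.096,.102],[.019,.019,.013,.011,.011,.003])
def fit(Q,x0=(.593,.022,0.)):
    def axis(p):
        return np.array([-np.sin(L)*np.cos(p[2]),-np.sin(L)*np.sin(p[2]),np.cos(L)])
    def res(p,Q):
        d=Q-np.array([p[0],p[1],.135]);a=axis(p);s=d@a
        r=np.linalg.norm(d-np.outer(s,a),axis=1);return r-prof(s),s,r
    p=np.array(x0)
    for w in(.02,.012,.01):
        r,s,rr=res(p,Q);m=(s>.006)&(s<.1)&(np.abs(r)<w)
        sol=least_squares(lambda p:res(p,Q[m])[0],p,loss='soft_l1',f_scale=.004);p=sol.x
    return p,m.sum(),np.std(res(p,Q[m])[0])
if __name__=='__main__':
    f=load('top');g=load('scene')
    for i in (cloud(f)[125:205,240:305],cloud(g)[195:310,260:350]):
        print(fit(i.reshape(-1,3)))
    # base plate yaw
    P=cloud(f)[110:215,235:310].reshape(-1,3)
    q=P[(P[:,2]>.010)&(P[:,2]<.022)]
    im=f['pixels'];
    q=q[(q[:,0]>.5)&(q[:,0]<.72)]
    for lo in np.arange(.515,.7,.02):
        k=q[(q[:,0]>lo)&(q[:,0]<lo+.02)];print(lo.round(3),np.percentile(k[:,1],[1,99]).round(4),k[:,1].mean().round(4))
    # box yaw
    P=cloud(f)[190:260,335:400].reshape(-1,3);q=P[(P[:,2]>.05)&(P[:,2]<.068)][:,:2].astype(np.float32)
    print(cv2.minAreaRect(q*1000))
    P=cloud(f)[190:260,335:400].reshape(-1,3);q=P[(P[:,2]>.096)&(P[:,2]<.118)][:,:2].astype(np.float32)
    print(cv2.minAreaRect(q*1000),len(q)); c=q-q.mean(0);w,v=np.linalg.eigh(c.T@c);print(np.degrees(np.arctan2(v[1,1],v[0,1])))
E
python3 arb.py
```

```text
(array([ 5.66156367e-01,  2.43588688e-02, -3.34783712e-04]), np.int64(241), np.float64(0.0015359305628580414))
(array([ 0.58584641,  0.01377279, -0.03488566]), np.int64(330), np.float64(0.005106896333099163))
0.515 [-0.049   0.0973] 0.0257
0.535 [-0.0495  0.0971] 0.0229
0.555 [-0.0501  0.0971] 0.02
0.575 [-0.0478  0.0971] 0.0175
0.595 [-0.0483  0.0998] 0.0228
0.615 [-0.0487  0.0995] 0.0195
0.635 [-0.0494  0.0992] 0.018
0.655 [-0.0498  0.099 ] 0.0232
0.675 [-0.0502  0.0989] 0.0195
0.695 [-0.0477  0.0987] 0.0226
((432.64013671875, -230.1275634765625), (110.47659301757812, 111.00434112548828), 6.127419948577881)
((431.4927978515625, -229.67312622070312), (16.831201553344727, 63.4521369934082), 83.78794860839844) 153
173.12442
```

```bash
python3 - <<'E'
from arb import *
f=load('top');g=load('scene')
for F,sl in((f,np.s_[125:205,240:305]),(g,np.s_[195:260,270:330])):
    P=cloud(F)[sl].reshape(-1,3);c=F['pixels'][sl].reshape(-1,3).astype(int)
    sat=c.max(1)-c.min(1);m=(sat<32)&(P[:,2]>.13)&(P[:,0]>.45)&(P[:,0]<.62)
    print(m.sum(),fit(P[m],(.566,.024,0)))
    # silhouette overlay
    p=(.566,.0245,0.)
    a=np.array([-.5,0,.866]);K=F['K'];T=np.linalg.inv(F['pose'])
    im=cv2.resize(F['pixels'],None,fx=4,fy=4,interpolation=2)
    def pr(X): 
        y=T[:3,:3]@X+T[:3,3];return ((y[:2]/y[2])*K[0,0]+K[:2,2])*4+1.5
    o=np.array([p[0],p[1],.135]);y=np.array([0,1,0]);x=np.cross(y,a)
    for s in(0,.05,.058,.096,.102):
      for r in ([.019,.036] if s==0 else [prof(s)]):
        pts=np.array([pr(o+s*a+r*(np.cos(t)*x+np.sin(t)*y)) for t in np.linspace(0,6.3,40)]).astype(int)
        cv2.polylines(im,[pts],True,(0,0,255),1)
    r0,c0=sl; cv2.imwrite('pics/ov_%s.png'%('t' if F is f else 's'),im[r0.start*4:r0.stop*4,c0.start*4:c0.stop*4])
a=cv2.imread('pics/ov_t.png');b=cv2.imread('pics/ov_s.png');h=max(len(a),len(b))
cv2.imwrite('pics/ov.png',np.hstack([np.pad(i,((0,h-len(i)),(0,0),(0,0))) for i in(a,b)]))
E
```

```text
358 (array([ 0.56618111,  0.02429911, -0.00322955]), np.int64(243), np.float64(0.001546820803076003))
392 (array([ 0.56542983,  0.02241121, -0.01887911]), np.int64(342), np.float64(0.001699131921729356))
```

View pics/ov.png

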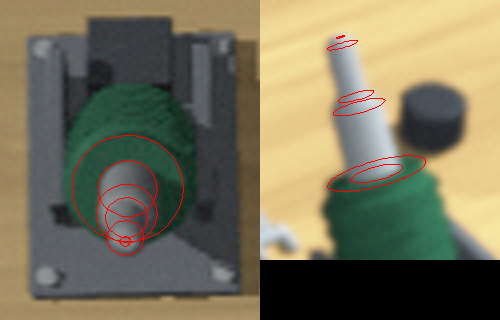

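The overlay fits the arbor to within about 1 mm. Seat centre is (0.566, 0.0235, 0.135) and yaw is about 0. The selector bar now stands at about 0.9. Next I write a planning helper and start on the sleeve.

```bash
cat >> h.py <<'E'
SEAT=np.array([.566,.0235,.135]);YAW=-.008
def Rt(tilt,yaw=0.):
    # tool pointing down, z along -y world, tilted outward by tilt deg, yawed about world z
    b=np.array([[0,1,0],[0,0,-1],[-1,0,0]],float)
    return R.from_euler('z',yaw).as_matrix()@b@R.from_euler('z',tilt,degrees=True).as_matrix()
AX=np.array([-.5*np.cos(YAW),-.5*np.sin(YAW),np.cos(np.pi/6)])
def plan(pos,Rm,n):
    p,C=toolR()
    rv=R.from_matrix(C.T@Rm).as_rotvec()
    d=(np.array(pos)-p)/n
    print('dist mm',np.linalg.norm(d*n)*1000,'rot/row',np.degrees(rv/n).round(2))
    for i in range(n):
        Ci=C@R.from_rotvec(rv*i/n).as_matrix()
        print('  ',(Ci.T@d*100).round(2))
def st():
    s=manip.state();p,C=toolR();print('t',round(s['time'],2),'pos',p.round(4),'x',C[:,0].round(3),'z',C[:,2].round(3),'F',s['contact_force'].round(1),'w',round(float(s['gripper_width']),3),'j',s['joint_pos'].round(2))
E
python3 -c "
from h import *
plan([.58,-.398,.14],Rt(0),8)"
```

```text
dist mm 406.30832411196445 rot/row [ 2.68 -0.01  0.  ]
   [ 1.13  4.92 -0.52]
   [ 1.13  4.89 -0.75]
   [ 1.13  4.85 -0.98]
   [ 1.13  4.8  -1.21]
   [ 1.13  4.74 -1.43]
   [ 1.13  4.67 -1.65]
   [ 1.13  4.59 -1.87]
   [ 1.13  4.49 -2.08]
```

```bash
python3 -m inch '[{"fingers":1,"delta_pos":[1.1,4.9,-0.5],"twist":[2.7,0,0]},{"fingers":1,"delta_pos":[1.1,4.9,-0.75],"twist":[2.7,0,0]},{"fingers":1,"delta_pos":[1.1,4.85,-1.0],"twist":[2.7,0,0]},{"fingers":1,"delta_pos":[1.1,4.8,-1.2],"twist":[2.7,0,0]},{"fingers":1,"delta_pos":[1.1,4.75,-1.4],"twist":[2.7,0,0]}]'
python3 -m inch '[{"fingers":1,"delta_pos":[1.1,4.7,-1.6],"twist":[2.7,0,0]},{"fingers":1,"delta_pos":[1.1,4.6,-1.9],"twist":[2.7,0,0]},{"fingers":1,"delta_pos":[1.1,4.5,-2.1],"twist":[2.7,0,0]}]'
python3 -c "
from h import *
st();grab('wrist','w0.png');plan([.58,-.398,.14],Rt(0),1)"
```

```text
time: 0.72
tool_pos: [0.4495, -0.4666, 0.1754]
tool_rot: [0.533, 0.465, 0.533, -0.464]
contact_force: [-1.3, -1.0, -0.6]
gripper_width: 1.003
time: 1.1
tool_pos: [0.5818, -0.3981, 0.1422]
tool_rot: [-0.499, -0.501, -0.499, 0.501]
contact_force: [0.0, -0.9, -0.2]
gripper_width: 1.0
t 1.1 pos [ 0.5818 -0.3981  0.1422] x [-0.001  0.001 -1.   ] z [-0.004 -1.    -0.001] F [ 0.  -0.9 -0.2] w 1.0 j [-0.71  0.3   1.49 -0.    1.36  0.87]
dist mm 7.099782443278492 rot/row [-0.04 -0.26 -0.06]
   [ 0.02 -0.58  0.41]
```

View pics/w0.png

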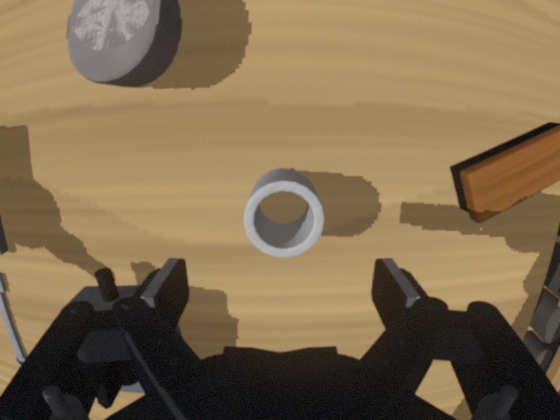

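The wrist view shows the sleeve ring at (284,218), between the jaws. I'll measure it with the fisheye calibration.

```bash
cat >> h.py <<'E'
def wcloud(f):
    z=f['range_z'];K=f['K'];h,w=z.shape
    u,v=np.meshgrid(np.arange(w),np.arange(h))
    dx=(u-K[0,2])/K[0,0];dy=(v-K[1,2])/K[1,1];th=np.hypot(dx,dy);t=np.tan(np.minimum(th,1.5))/np.maximum(th,1e-9)
    P=np.stack([dx*t*z,dy*t*z,z],-1)
    return P@f['pose'][:3,:3].T+f['pose'][:3,3]
E
python3 - <<'E'
from h import *
f=grab('wrist');P=wcloud(f);Q=P[130:270,200:370].reshape(-1,3)
q=Q[(Q[:,2]>.053)&(Q[:,2]<.068)];print(len(q),q.mean(0),cv2.minEnclosingCircle((q[:,:2]*1000).astype(np.float32)))
st();plan([.58,-.398,.14],Rt(0),1)
E
```

```text
2539 [ 0.57853802 -0.40064527  0.05872122] ((577.533935546875, -400.72845458984375), 30.105688095092773)
t 1.2 pos [ 0.5832 -0.3955  0.1405] x [-0.002  0.003 -1.   ] z [ 0.002 -1.    -0.003] F [-1.5  0.4 -0.9] w 1.002 j [-0.7   0.3   1.49  0.    1.36  0.87]
dist mm 4.149018361354317 rot/row [ 0.13 -0.2   0.1 ]
   [ 0.05 -0.33  0.25]
```

```bash
python3 -m inch '[{"fingers":1,"delta_pos":[2,-0.4,0.4],"twist":[0,0,0]},{"fingers":1,"delta_pos":[4,0,0],"twist":[0,0,0]},{"fingers":1,"delta_pos":[4.3,0,0],"twist":[0,0,0]},{"fingers":1,"delta_pos":[0,0,0],"twist":[0,0,0]}]'
python3 -c "
from h import *
st();grab('wrist','w1.png');plan([.579,-.4,.038],Rt(0),1)"
```

```text
time: 1.7
tool_pos: [0.5719, -0.4017, 0.0341]
tool_rot: [0.495, 0.501, 0.503, -0.501]
contact_force: [-0.4, 0.3, -1.2]
gripper_width: 0.999
t 1.7 pos [ 0.5719 -0.4017  0.0341] x [-0.009  0.007 -1.   ] z [-0.004 -1.    -0.007] F [-0.4  0.3 -1.2] w 0.999 j [-0.72  0.4   1.55 -0.    1.2   0.86]
dist mm 5.888726550358604 rot/row [-0.23 -0.19  0.24]
   [-0.03  0.5  -0.31]
```

View pics/w1.png

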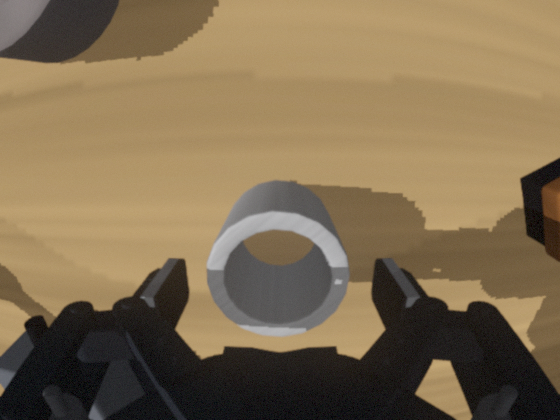

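```bash
python3 -m inch '[{"fingers":1,"delta_pos":[0,0.5,-0.2],"twist":[0,0,0]},{"fingers":1,"delta_pos":[0,0,0],"twist":[0,0,0]}]'
python3 -c "
from h import *
st()"; python3 -m inch '[{"fingers":-0.2,"delta_pos":[0,0,0],"twist":[0,0,0]},{"fingers":-1,"delta_pos":[0,0,0],"twist":[0,0,0]},{"fingers":-1,"delta_pos":[0,0,0],"twist":[0,0,0]},{"fingers":-1,"delta_pos":[0,0,0],"twist":[0,0,0]}]'
python3 -c "
from h import *
st();grab('wrist','w2.png');st()"
```

```text
time: 2.0
tool_pos: [0.5833, -0.4025, 0.0433]
tool_rot: [0.501, 0.501, 0.498, -0.5]
contact_force: [0.5, -1.2, -0.1]
gripper_width: 0.998
t 2.0 pos [ 0.5833 -0.4025  0.0433] x [ 0.004 -0.003 -1.   ] z [-0.002 -1.     0.003] F [ 0.5 -1.2 -0.1] w 0.998 j [-0.71  0.4   1.53  0.    1.2   0.86]
time: 2.5
tool_pos: [0.5828, -0.4019, 0.0421]
tool_rot: [0.5, 0.501, 0.498, -0.5]
contact_force: [-0.2, 0.6, 5.7]
gripper_width: 0.667
t 2.5 pos [ 0.5828 -0.4019  0.0421] x [ 0.002 -0.002 -1.   ] z [-0.002 -1.     0.002] F [-0.2  0.6  5.7] w 0.667 j [-0.71  0.41  1.53  0.    1.2   0.86]
t 2.55 pos [ 0.5828 -0.4019  0.0421] x [ 0.002 -0.002 -1.   ] z [-0.002 -1.     0.002] F [-0.5  0.7  5.3] w 0.662 j [-0.71  0.41  1.53  0.    1.2   0.86]
```

View pics/w2.png

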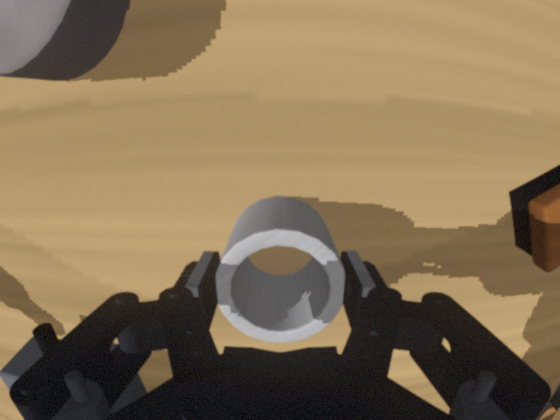

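```bash
python3 -m inch '[{"fingers":-1,"delta_pos":[-3,0,0],"twist":[0,0,0]},{"fingers":-1,"delta_pos":[-5,0,0],"twist":[0,0,0]},{"fingers":-1,"delta_pos":[-5,0,0],"twist":[0,0,0]},{"fingers":-1,"delta_pos":[-3,0,0],"twist":[0,0,0]},{"fingers":-1,"delta_pos":[0,0,0],"twist":[0,0,0]}]'
python3 - <<'E'
from h import *
f=grab('wrist','w3.png');P=wcloud(f);p,C=toolR();st()
L=(P-p)@C
m=f['pixels'].astype(int)
Q=L[190:350,200:360].reshape(-1,3);c=m[190:350,200:360].reshape(-1,3)
q=Q[(Q[:,0]>-.027)&(Q[:,0]<-.01)&(np.abs(Q[:,2])<.034)&(np.abs(Q[:,1])<.045)&(c.mean(1)>90)]
print(len(q),q.mean(0),cv2.minEnclosingCircle((q[:,1:]*1000).astype(np.float32)))
plan(SEAT+.185*AX,Rt(30,YAW),9)
E
```

```text
time: 3.18
tool_pos: [0.5828, -0.4021, 0.2031]
tool_rot: [0.501, 0.501, 0.498, -0.5]
contact_force: [-0.9, -0.1, -3.1]
gripper_width: 0.665
t 3.23 pos [ 0.5817 -0.4012  0.1999] x [ 0. -0. -1.] z [-0.002 -1.     0.   ] F [-0.4  0.4 -4.2] w 0.668 j [-0.71  0.26  1.44 -0.    1.45  0.86]
6702 [-0.01896785 -0.00038367  0.00100049] ((1.4308812618255615, -0.01911110244691372), 35.407833099365234)
dist mm 449.2159444321322 rot/row [ 0.04 -0.01  3.33]
   [-1.06 -1.21 -4.72]
   [-1.13 -1.15 -4.72]
   [-1.2  -1.09 -4.72]
   [-1.26 -1.02 -4.72]
   [-1.32 -0.95 -4.72]
   [-1.37 -0.87 -4.72]
   [-1.42 -0.79 -4.72]
   [-1.46 -0.71 -4.72]
   [-1.5  -0.63 -4.72]
```

View pics/w3.png

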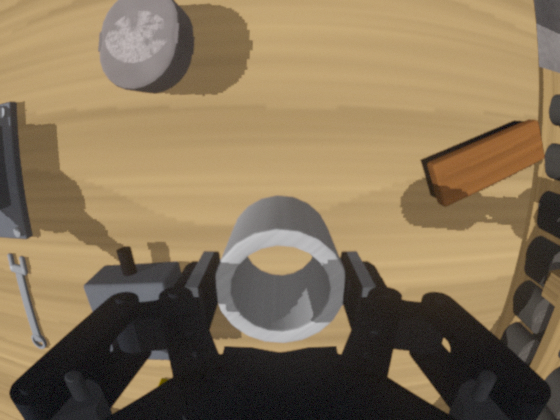

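```bash
python3 -m inch '[{"fingers":-1,"delta_pos":[-2.0,-1.2,-4.7],"twist":[0,0,3.3]},{"fingers":-1,"delta_pos":[-1.9,-1.1,-4.7],"twist":[0,0,3.3]},{"fingers":-1,"delta_pos":[-1.6,-1.1,-4.7],"twist":[0,0,3.3]},{"fingers":-1,"delta_pos":[-1.3,-1.0,-4.7],"twist":[0,0,3.4]},{"fingers":-1,"delta_pos":[-1.3,-1.0,-4.7],"twist":[0,0,3.4]}]'
python3 -c "
from h import *
st();plan(SEAT+.175*AX,Rt(30,YAW),4)"
```

```text
time: 3.85
tool_pos: [0.5188, -0.1641, 0.2707]
tool_rot: [0.565, 0.568, 0.423, -0.423]
contact_force: [-0.2, 0.9, -2.2]
gripper_width: 0.664
t 3.85 pos [ 0.5188 -0.1641  0.2707] x [ 0.284  0.002 -0.959] z [-0.003 -1.    -0.003] F [-0.2  0.9 -2.2] w 0.664 j [-0.52 -0.35  1.93  0.15  1.32  1.04]
dist mm 193.2238814459692 rot/row [ 0.05 -0.07  3.38]
   [-0.65 -0.87 -4.71]
   [-0.71 -0.83 -4.7 ]
   [-0.77 -0.8  -4.7 ]
   [-0.82 -0.75 -4.7 ]
```

```bash
python3 -m inch '[{"fingers":-1,"delta_pos":[-0.9,-0.9,-4.7],"twist":[0,0,3.4]},{"fingers":-1,"delta_pos":[-0.8,-0.8,-4.7],"twist":[0,0,3.4]},{"fingers":-1,"delta_pos":[-0.7,-0.8,-4.7],"twist":[0,0,3.4]},{"fingers":-1,"delta_pos":[-0.6,-0.7,-4.5],"twist":[0,0,3.4]},{"fingers":-1,"delta_pos":[0,0,0],"twist":[0,0,0]}]'
python3 -c "
from h import *
grab('wrist','w4.png');grab('scene','s4.png');grab('top','t4.png');st();plan(SEAT+.165*AX,Rt(30,YAW),1)
a=cv2.imread('pics/w4.png');b=cv2.imread('pics/s4.png')[170:310,220:360];b=cv2.resize(b,(420,420),interpolation=2);cv2.imwrite('pics/c4.png',np.hstack([a[:,80:450],b]))"
```

```text
time: 4.47
tool_pos: [0.4783, 0.0229, 0.2863]
tool_rot: [0.612, 0.612, 0.355, -0.353]
contact_force: [-0.5, -0.3, -3.9]
gripper_width: 0.664
t 4.62 pos [0.48   0.0196 0.2884] x [ 0.501 -0.001 -0.866] z [-0.003 -1.    -0.   ] F [ 0.7  0.2 -3.3] w 0.67 j [-0.16 -0.73  2.19  0.09  1.17  1.4 ]
dist mm 11.951343776684043 rot/row [ 0.27 -0.16 -0.05]
   [ 1.08 -0.22 -0.46]
```

View pics/c4.png

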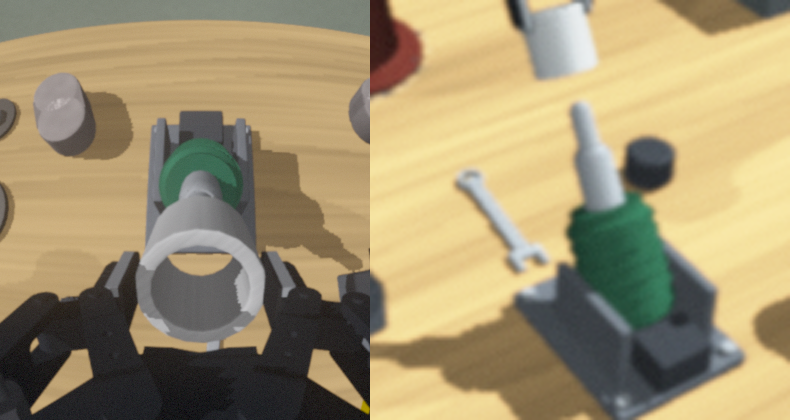

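```bash
python3 -m inch '[{"fingers":-1,"delta_pos":[0.8,-0.1,-0.3],"twist":[0,0,0]},{"fingers":-1,"delta_pos":[0,0,0],"twist":[0,0,0]},{"fingers":-1,"delta_pos":[0,0,0],"twist":[0,0,0]}]'
python3 - <<'E'
from h import *
from arb import fit
f=grab('wrist','w5.png');st();plan(SEAT+.165*AX,Rt(30,YAW),1)
P=wcloud(f);p,C=toolR();L=(P-p)@C
c=f['pixels'].astype(int);sat=c.max(-1)-c.min(-1)
Q=L[150:380,190:370].reshape(-1,3)
for a in np.arange(-.03,.12,.01):
    m=(Q[:,0]>a)&(Q[:,0]<a+.01)&(np.abs(Q[:,2])<.045)&(np.abs(Q[:,1])<.05)
    q=Q[m]
    if len(q)>10: print(a.round(3),len(q),'y',(np.percentile(q[:,1],[2,98])*1000).round(1),'z',(np.percentile(q[:,2],[2,50,98])*1000).round(1))
W=P.reshape(-1,3);ss=sat.reshape(-1);m=(W[:,2]>.13)&(ss<32)&(np.abs(W[:,1]-.023)<.04)&(W[:,0]>.48)&(W[:,0]<.62)
L2=L.reshape(-1,3);m&=L2[:,0]>.055
print(m.sum());print(fit(W[m],(.566,.0235,0)))
E
```

```text
time: 5.0
tool_pos: [0.4838, 0.0224, 0.283]
tool_rot: [0.613, 0.614, 0.351, -0.353]
contact_force: [0.9, 0.6, -2.7]
gripper_width: 0.663
t 5.05 pos [0.4838 0.0225 0.2834] x [ 0.504 -0.002 -0.864] z [-0.003 -1.     0.   ] F [-0.2  0.4 -3. ] w 0.665 j [-0.15 -0.72  2.19  0.08  1.15  1.41]
dist mm 5.72781724080066 rot/row [ 0.25 -0.14 -0.27]
   [ 0.46 -0.3  -0.17]
-0.03 835 y [-11.3  10.6] z [-34.7  28.1  34.5]
-0.02 7247 y [-31.7  23.8] z [-30.8  -0.3  30.7]
-0.01 1919 y [-27.7  24.3] z [-28.1   0.7  28.3]
0.0 1535 y [-27.7  24.2] z [-21.8  -0.3  22.1]
0.01 1279 y [-27.7  24.2] z [-21.8   0.1  22.1]
0.02 1089 y [-27.8  24.2] z [-21.3   0.7  21.7]
0.03 907 y [-27.8  24.1] z [-21.4   0.1  21.6]
0.04 78 y [-27.8  24. ] z [-19.3   0.5  19.3]
0.11 320 y [ 3.  12.9] z [-15.9  -0.6  14.2]
1004
(array([ 0.5633556 ,  0.02298814, -0.00306765]), np.int64(649), np.float64(0.0005383088330148243))
```

View pics/w5.png

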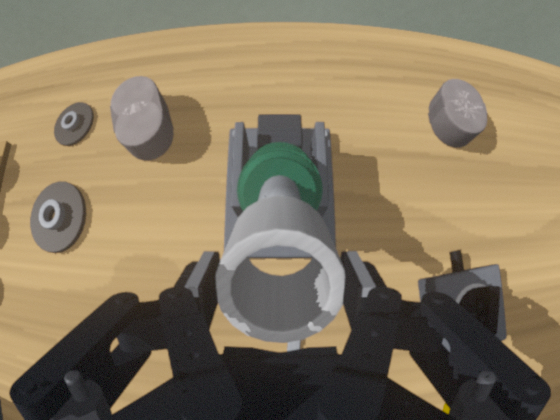

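The sleeve axis sits at tool y ≈ -5.5 mm, and it is already in line with the arbor as the wrist camera sees it. I descend along the axis.

```bash
python3 -m inch '[{"fingers":-1,"delta_pos":[1.5,0.05,-0.1],"twist":[0,0,-0.2]},{"fingers":-1,"delta_pos":[2,0,0],"twist":[0,0,0]},{"fingers":-1,"delta_pos":[2,0,0],"twist":[0,0,0]},{"fingers":-1,"delta_pos":[1.5,0,0],"twist":[0,0,0]},{"fingers":-1,"delta_pos":[0,0,0],"twist":[0,0,0]}]'
cat > chk.py <<'E'
from h import *
import sys
f=grab('wrist',sys.argv[1]);st()
p,C=toolR();d=p-SEAT;s=d@AX;print('s',s,'lat(tool)',(C.T@(d-s*AX)*1000).round(1))
E
python3 chk.py w6.png
```

```text
time: 5.68
tool_pos: [0.5187, 0.024, 0.2209]
tool_rot: [0.611, 0.613, 0.354, -0.355]
contact_force: [0.5, 0.1, -2.1]
gripper_width: 0.667
t 5.72 pos [0.5191 0.0239 0.2223] x [ 0.5   -0.001 -0.866] z [-0.002 -1.    -0.   ] F [ 0.1  0.8 -2.8] w 0.667 j [-0.13 -0.57  2.2   0.08  0.99  1.41]
s 0.09908367976453589 lat(tool) [ 0.   3.1 -0.1]
```

View pics/w6.png

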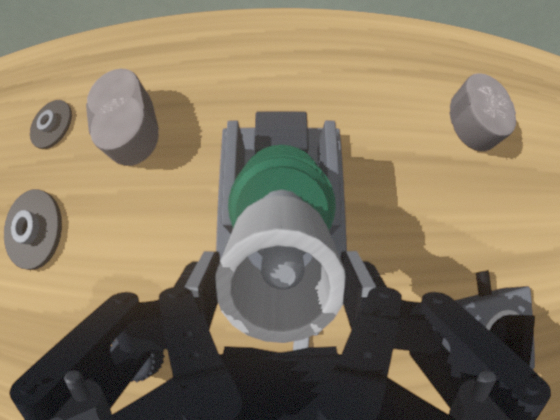

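```bash
cat > ins.py <<'E'
from h import *
f=load('wrist');P=wcloud(f);p,C=toolR();L=(P-p)@C
Q=L[200:340,210:350].reshape(-1,3)
for a in np.arange(-.02,.045,.008):
    q=Q[(Q[:,0]>a)&(Q[:,0]<a+.008)&(np.abs(Q[:,2])<.035)&(np.abs(Q[:,1])<.045)]
    r=np.hypot(q[:,1]+.0055,q[:,2])
    for nm,m in(('in',r<.0165),('out',r>=.0165)):
        k=q[m]
        if len(k)>10: print(a.round(3),nm,len(k),'y',(np.percentile(k[:,1],[2,98])*1000).round(1),'z',(np.percentile(k[:,2],[2,50,98])*1000).round(1))
E
python3 ins.py
```

```text
-0.02 out 6261 y [-32.1  22.7] z [-28.4  -0.1  28.1]
-0.012 in 59 y [-9.5  0.9] z [-4.3  1.4  6.4]
-0.012 out 1710 y [-28.5  23.5] z [-28.5   0.5  28.4]
-0.004 in 1329 y [-13.7   5.3] z [-8.3  1.4 10.8]
-0.004 out 1373 y [-28.6  23.4] z [-22.3  -0.1  22.1]
0.004 in 201 y [-1.4  5.9] z [-9.1 -0.  11.1]
0.004 out 1159 y [-28.6  23.4] z [-22.   -0.5  21.9]
0.012 in 35 y [-1.9  2.9] z [-9.5 -7.3 11.5]
0.012 out 1035 y [-28.6  23.3] z [-21.8  -0.1  21.8]
0.02 out 786 y [-28.6  23.2] z [-21.9  -1.6  22. ]
0.028 out 485 y [-25.9  23.2] z [-22.9  -6.   22.8]
0.036 in 17 y [-13.6  -9.5] z [-13.  -11.7  14. ]
0.036 out 210 y [-24.9  21.3] z [-23.1 -12.3  23.7]
0.044 out 23 y [-17.9 -13.8] z [-15.   13.8  16.3]
```

```bash
python3 -m inch '[{"fingers":-1,"delta_pos":[0,0.24,0.12],"twist":[0,0,0]},{"fingers":-1,"delta_pos":[0.8,0,0],"twist":[0,0,0]},{"fingers":-1,"delta_pos":[1,0,0],"twist":[0,0,0]},{"fingers":-1,"delta_pos":[0,0,0],"twist":[0,0,0]}]'; python3 chk.py w7.png; python3 ins.py
python3 -c "
import cv2;cv2.imwrite('pics/w7c.png',cv2.resize(cv2.imread('pics/w7.png')[200:350,200:360],None,fx=3,fy=3))"
```

```text
time: 6.22
tool_pos: [0.5299, 0.0227, 0.2071]
tool_rot: [0.612, 0.613, 0.353, -0.354]
contact_force: [-0.4, -0.6, -3.0]
gripper_width: 0.667
t 6.28 pos [0.5301 0.0227 0.2078] x [ 0.5   -0.001 -0.866] z [-0.002 -1.    -0.   ] F [-0.1  0.5 -2.6] w 0.665 j [-0.13 -0.52  2.2   0.08  0.95  1.41]
s 0.08097689102779702 lat(tool) [-0.   5.3  1.1]
-0.02 in 1019 y [-16.    3.3] z [-10.1   0.   10.1]
-0.02 out 6372 y [-31.4  23.3] z [-28.3  -0.4  28.2]
-0.012 in 321 y [-3.6  3.6] z [-9.9  0.   9.8]
-0.012 out 1675 y [-27.9  24. ] z [-28.4   0.5  28.4]
-0.004 in 286 y [-3.6  3.6] z [-9.8  0.   9.8]
-0.004 out 1156 y [-27.7  24. ] z [-22.4  -0.4  22.3]
0.004 in 244 y [-3.8  3.7] z [-9.7  0.   9.8]
0.004 out 784 y [-23.8  24. ] z [-22.1  -0.5  23.2]
0.012 in 156 y [-3.9  3.6] z [-10.6  -0.5  10. ]
0.012 out 675 y [-23.2  24. ] z [-22.6   0.   22.4]
0.02 in 278 y [-14.6  -1.3] z [-15.3   9.7  15.7]
0.02 out 603 y [-23.   23.9] z [-22.8   0.6  23.1]
0.028 out 506 y [-23.   23.6] z [-22.7  -1.3  22.5]
0.036 out 126 y [-20.4  21.9] z [-23.3  12.   25. ]
```

View pics/w7c.png

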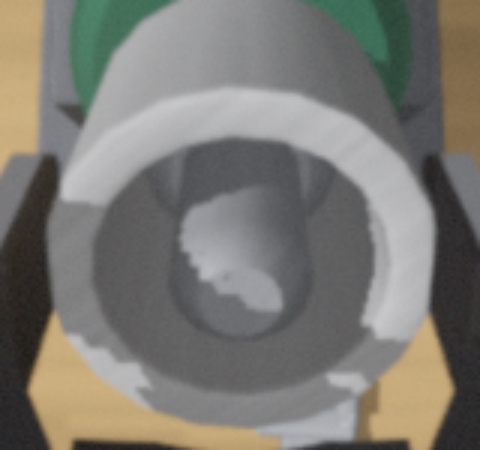

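Centred within about 0.5 mm. I keep going down the axis.

```bash
python3 -m inch '[{"fingers":-1,"delta_pos":[0.9,0,0],"twist":[0,0,0]},{"fingers":-1,"delta_pos":[1,0,0],"twist":[0,0,0]},{"fingers":-1,"delta_pos":[1,0,0],"twist":[0,0,0]},{"fingers":-1,"delta_pos":[0.5,0,0],"twist":[0,0,0]},{"fingers":-1,"delta_pos":[0,0,0],"twist":[0,0,0]}]'; python3 chk.py w8.png; python3 ins.py | grep in
```

```text
time: 6.9
tool_pos: [0.5473, 0.0227, 0.1786]
tool_rot: [0.612, 0.613, 0.353, -0.354]
contact_force: [0.5, -0.3, -2.2]
gripper_width: 0.664
t 6.95 pos [0.5475 0.0226 0.1793] x [ 0.501 -0.001 -0.865] z [-0.002 -1.    -0.   ] F [-0.7 -0.2 -1.5] w 0.667 j [-0.13 -0.44  2.19  0.08  0.87  1.41]
s 0.04759646144250511 lat(tool) [0.  6.1 1. ]
-0.02 in 379 y [-4.5  3.2] z [-10.2   0.   10. ]
-0.012 in 1812 y [-12.1   9.1] z [-15.3   0.   15.2]
-0.004 in 205 y [ 2.  10.7] z [-13.2   0.5  13.6]
```

Now the last few mm, watching the force.

```bash
for i in 1; do python3 -m inch '[{"fingers":-1,"delta_pos":[0.3,0,0],"twist":[0,0,0]},{"fingers":-1,"delta_pos":[0.2,0,0],"twist":[0,0,0]},{"fingers":-1,"delta_pos":[0,0,0],"twist":[0,0,0]}]'; done; python3 -m inch '[{"fingers":-1,"delta_pos":[0.2,0,0],"twist":[0,0,0]},{"fingers":-1,"delta_pos":[0,0,0],"twist":[0,0,0]}]';python3 chk.py w9.png
```

```text
time: 7.32
tool_pos: [0.5501, 0.0226, 0.1754]
tool_rot: [0.612, 0.613, 0.352, -0.354]
contact_force: [-0.7, -0.4, -1.6]
gripper_width: 0.665
time: 7.58
tool_pos: [0.5503, 0.0226, 0.1754]
tool_rot: [0.612, 0.612, 0.353, -0.354]
contact_force: [-21.0, 0.7, 13.0]
gripper_width: 0.668
t 7.62 pos [0.5503 0.0226 0.1754] x [ 0.5   -0.001 -0.866] z [-0.002 -1.     0.001] F [-20.3  -0.3  13.2] w 0.665 j [-0.13 -0.43  2.19  0.08  0.86  1.41]
s 0.04281751473628944 lat(tool) [-0.   6.6  1. ]
```

```bash
python3 -m inch '[{"fingers":-1,"delta_pos":[0.1,-0.05,0],"twist":[0,0,0]},{"fingers":-1,"delta_pos":[0,0,0],"twist":[0,0,0]}]';python3 chk.py w10.png; python3 -m inch '[{"fingers":0.8,"delta_pos":[0,0,0],"twist":[0,0,0]},{"fingers":1,"delta_pos":[0,0,0],"twist":[0,0,0]},{"fingers":1,"delta_pos":[0,0,0],"twist":[0,0,0]}]';python3 -m inch '[{"fingers":1,"delta_pos":[-3,0,0],"twist":[0,0,0]},{"fingers":1,"delta_pos":[-5,0,0],"twist":[0,0,0]},{"fingers":1,"delta_pos":[-5,0,0],"twist":[0,0,0]},{"fingers":1,"delta_pos":[0,0,0],"twist":[0,0,0]}]';python3 chk.py w11.png
python3 - <<'E'
from h import *
grab('scene','s11.png')
a=cv2.imread('pics/w11.png');b=cv2.imread('pics/s11.png')[170:310,220:360];b=cv2.resize(b,(420,420),interpolation=2);cv2.imwrite('pics/c11.png',np.hstack([a[:,80:450],b]))
P=wcloud(load('wrist'));d=P-SEAT;s=d@AX;r=np.linalg.norm(d-s[...,None]*AX,axis=-1)
m=(r>.023)&(r<.029)&(s>.03)&(s<.1);print(m.sum(),np.percentile(s[m],[5,50,95]))
E
```

```text
time: 7.88
tool_pos: [0.5503, 0.0226, 0.1753]
tool_rot: [0.612, 0.612, 0.353, -0.354]
contact_force: [-28.4, 0.1, 20.1]
gripper_width: 0.665
t 7.92 pos [0.5503 0.0227 0.1753] x [ 0.5   -0.001 -0.866] z [-0.001 -1.     0.001] F [-28.   -0.6  20.3] w 0.666 j [-0.13 -0.43  2.19  0.08  0.86  1.41]
s 0.04274636375322986 lat(tool) [-0.   6.6  1. ]
time: 8.3
tool_pos: [0.5514, 0.0225, 0.1726]
tool_rot: [0.612, 0.613, 0.352, -0.353]
contact_force: [-0.4, 0.3, -0.0]
gripper_width: 1.001
time: 8.8
tool_pos: [0.487, 0.0225, 0.2912]
tool_rot: [0.615, 0.615, 0.349, -0.351]
contact_force: [0.1, -0.9, 0.2]
gripper_width: 0.996
t 8.85 pos [0.4864 0.0226 0.2878] x [ 0.506 -0.002 -0.862] z [-0.002 -1.     0.001] F [-0.3  0.2  0.1] w 0.997 j [-0.15 -0.71  2.18  0.08  1.15  1.41]
s 0.17213001526843458 lat(tool) [0.1 7.5 1.6]
1559 [0.03889107 0.06009352 0.06135382]
```

View pics/c11.png

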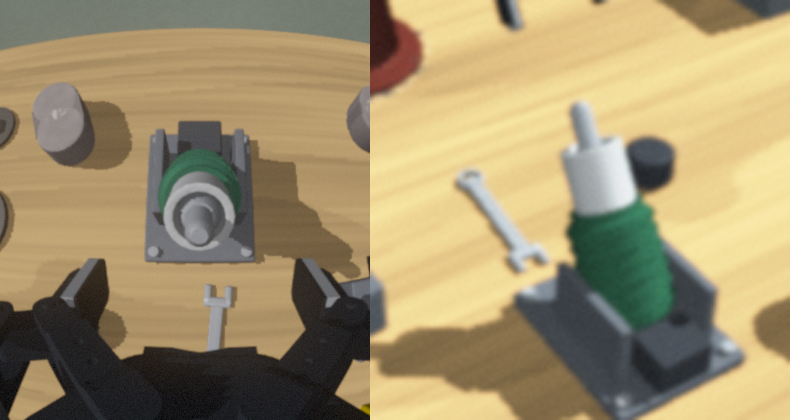

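The sleeve is home: its rim is at s ≈ 60 mm. Next, the wheel.

```bash
python3 -c "
from h import *
plan([.571,.389,.13],Rt(0),8)"
```

```text
dist mm 406.8273223039069 rot/row [-0.02  0.01 -3.77]
   [ 2.21 -0.06 -4.58]
   [ 2.21  0.08 -4.58]
   [ 2.2   0.23 -4.58]
   [ 2.18  0.37 -4.58]
   [ 2.15  0.52 -4.58]
   [ 2.11  0.66 -4.58]
   [ 2.06  0.8  -4.58]
   [ 2.01  0.93 -4.58]
```

```bash
python3 -m inch '[{"fingers":1,"delta_pos":[0,-0.05,-4.6],"twist":[0,0,-3.8]},{"fingers":1,"delta_pos":[1,0.1,-4.6],"twist":[0,0,-3.8]},{"fingers":1,"delta_pos":[2.5,0.2,-4.6],"twist":[0,0,-3.8]},{"fingers":1,"delta_pos":[2.8,0.4,-4.6],"twist":[0,0,-3.8]},{"fingers":1,"delta_pos":[2.8,0.5,-4.6],"twist":[0,0,-3.8]}]'; python3 -m inch '[{"fingers":1,"delta_pos":[2.6,0.7,-4.6],"twist":[0,0,-3.8]},{"fingers":1,"delta_pos":[2.6,0.8,-4.6],"twist":[0,0,-3.8]},{"fingers":1,"delta_pos":[2.4,0.9,-4.6],"twist":[0,0,-3.7]},{"fingers":1,"delta_pos":[0,0,0],"twist":[0,0,0]}]';  python3 chk.py w12.png
python3 - <<'E'
from h import *
f=load('wrist');P=wcloud(f);Q=P.reshape(-1,3)
for lo,hi,w in((.007,.017,.075),(.023,.034,.035)):
    q=Q[(Q[:,2]>lo)&(Q[:,2]<hi)&(np.hypot(Q[:,0]-.571,Q[:,1]-.389)<w)];print(len(q),q.mean(0),cv2.minEnclosingCircle((q[:,:2]*1000).astype(np.float32)))
plan([.571,.389,.05],Rt(0),1)
E
```

```text
time: 9.52
tool_pos: [0.527, 0.2543, 0.199]
tool_rot: [0.545, 0.545, 0.45, -0.452]
contact_force: [0.1, -1.3, 1.3]
gripper_width: 0.997
time: 10.02
tool_pos: [0.5588, 0.3913, 0.1208]
tool_rot: [-0.498, -0.495, -0.502, 0.505]
contact_force: [0.3, -0.7, -0.8]
gripper_width: 0.999
t 10.07 pos [0.5594 0.3905 0.1238] x [-0.012 -0.005 -1.   ] z [-0.001 -1.     0.005] F [-0.1 -0.7  0.9] w 1.002 j [0.5  0.27 1.55 0.   1.33 2.07]
s -0.004919505877823962 lat(tool) [   5.3   -9.2 -367. ]
13644 [0.57360423 0.38828621 0.01133626] ((569.7162475585938, 388.16845703125), 60.08403396606445)
2081 [0.57067937 0.38854992 0.02705436] ((569.9285888671875, 388.496337890625), 23.922666549682617)
dist mm 74.75031087682962 rot/row [-0.04  0.27  0.66]
   [7.37 1.24 0.11]
```

View pics/w12.png

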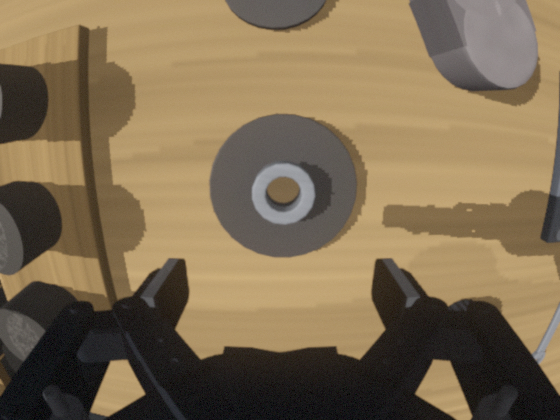

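The wrist view shows the larger wheel at (283,190), which measures (0.570, 0.3885) with a 120 mm disc. Now to descend and grip the boss.

```bash
python3 -m inch '[{"fingers":1,"delta_pos":[3,1.15,0.15],"twist":[0,0.2,0.7]},{"fingers":1,"delta_pos":[4,0,0],"twist":[0,0,0]},{"fingers":1,"delta_pos":[3,0,0],"twist":[0,0,0]},{"fingers":1,"delta_pos":[0,0,0],"twist":[0,0,0]},{"fingers":1,"delta_pos":[0,0,0],"twist":[0,0,0]}]';  python3 chk.py w13.png
python3 -c "
from h import *
plan([.57,.3885,.012],Rt(0),1)"
```

```text
time: 10.7
tool_pos: [0.5741, 0.3893, 0.0322]
tool_rot: [0.501, 0.505, 0.498, -0.497]
contact_force: [0.2, -0.4, 1.0]
gripper_width: 0.998
t 10.75 pos [0.5746 0.3896 0.0329] x [ 0.012  0.005 -1.   ] z [-0.003 -1.    -0.005] F [-0.5  0.1 -0.1] w 0.999 j [ 0.49  0.38  1.58 -0.    1.17  2.06]
s -0.09125555713786027 lat(tool) [  24.5  -38.2 -366.3]
dist mm 21.4323739454303 rot/row [-0.15 -0.3  -0.7 ]
   [ 2.08 -0.49  0.13]
```

View pics/w13.png

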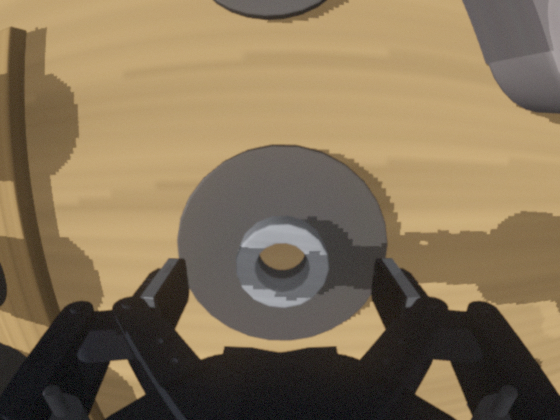

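```bash
python3 -m inch '[{"fingers":1,"delta_pos":[1,-0.4,0.1],"twist":[0,-0.3,-0.6]},{"fingers":1,"delta_pos":[1.1,0,0],"twist":[0,0,0]},{"fingers":1,"delta_pos":[0,0,0],"twist":[0,0,0]},{"fingers":1,"delta_pos":[0,0,0],"twist":[0,0,0]}]';  python3 chk.py w14.png
python3 -c "
from h import *
plan([.57,.3885,.012],Rt(0),1)"
```

```text
time: 11.25
tool_pos: [0.5692, 0.3883, 0.0089]
tool_rot: [-0.499, -0.5, -0.499, 0.502]
contact_force: [-0.1, 0.7, 0.2]
gripper_width: 1.001
t 11.3 pos [0.5695 0.3884 0.0093] x [-0.002 -0.002 -1.   ] z [-0.002 -1.     0.002] F [-0.6  0.4 -0.6] w 0.996 j [ 0.49  0.41  1.59 -0.    1.15  2.06]
s -0.10913904195747137 lat(tool) [  30.7  -51.9 -365.3]
dist mm 2.760890878172622 rot/row [-0.13  0.09  0.09]
   [-0.27  0.05 -0.01]
```

Raise 2 mm and close.

```bash
python3 -m inch '[{"fingers":0.5,"delta_pos":[-0.2,0.05,0],"twist":[0,0,0]},{"fingers":0,"delta_pos":[0,0,0],"twist":[0,0,0]},{"fingers":-1,"delta_pos":[0,0,0],"twist":[0,0,0]},{"fingers":-1,"delta_pos":[0,0,0],"twist":[0,0,0]},{"fingers":-1,"delta_pos":[0,0,0],"twist":[0,0,0]}]';  python3 chk.py w15.png
```

```text
time: 11.92
tool_pos: [0.5706, 0.3885, 0.0124]
tool_rot: [-0.5, -0.5, -0.499, 0.501]
contact_force: [-0.4, -0.7, 5.5]
gripper_width: 0.532
t 11.97 pos [0.5706 0.3886 0.0125] x [-0.    -0.001 -1.   ] z [-0.002 -1.     0.001] F [-0.4 -0.9  6.1] w 0.532 j [ 0.49  0.41  1.58 -0.    1.15  2.06]
s -0.1069637763600261 lat(tool) [  29.4  -49.6 -365.4]
```

View pics/w15.png

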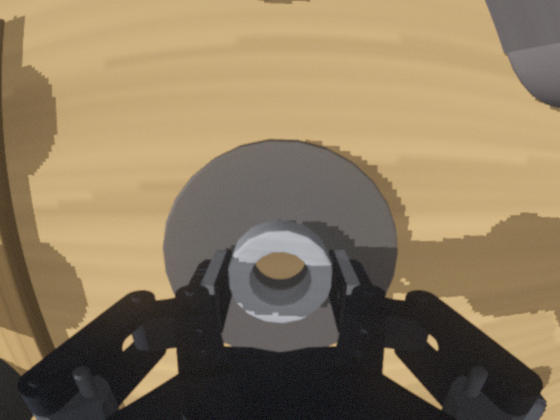

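```bash
python3 -m inch '[{"fingers":-1,"delta_pos":[-2,0,0],"twist":[0,0,0]},{"fingers":-1,"delta_pos":[-5,0,0],"twist":[0,0,0]},{"fingers":-1,"delta_pos":[-5,0,0],"twist":[0,0,0]}]';  python3 -c "
from h import *
st();plan(SEAT+.165*AX+np.array([.005,0,.003]),Rt(30,YAW),8)"
```

```text
time: 12.35
tool_pos: [0.5689, 0.3881, 0.1313]
tool_rot: [-0.499, -0.499, -0.5, 0.502]
contact_force: [0.3, 0.3, -3.5]
gripper_width: 0.529
t 12.35 pos [0.5689 0.3881 0.1313] x [-0.004 -0.003 -1.   ] z [-0.002 -1.     0.003] F [ 0.3  0.3 -3.5] w 0.529 j [ 0.49  0.28  1.53 -0.    1.34  2.06]
dist mm 401.5997503270506 rot/row [0.05 0.01 3.78]
   [-1.85 -1.    4.56]
   [-1.91 -0.88  4.56]
   [-1.97 -0.74  4.56]
   [-2.01 -0.61  4.56]
   [-2.05 -0.47  4.56]
   [-2.08 -0.33  4.56]
   [-2.1  -0.19  4.56]
   [-2.1  -0.05  4.56]
```

```bash
python3 -m inch '[{"fingers":-1,"delta_pos":[-3,-1,4.5],"twist":[0,0,3.8]},{"fingers":-1,"delta_pos":[-3,-0.9,4.5],"twist":[0,0,3.8]},{"fingers":-1,"delta_pos":[-3,-0.7,4.5],"twist":[0,0,3.8]},{"fingers":-1,"delta_pos":[-2.8,-0.6,4.5],"twist":[0,0,3.8]},{"fingers":-1,"delta_pos":[-2,-0.5,4.6],"twist":[0,0,3.8]}]';  python3 -c "
from h import *
st();plan(SEAT+.165*AX+np.array([.005,0,.003]),Rt(30,YAW),3)"
```

```text
time: 12.98
tool_pos: [0.5154, 0.1618, 0.2654]
tool_rot: [0.576, 0.576, 0.41, -0.411]
contact_force: [0.7, 0.1, -3.0]
gripper_width: 0.534
t 12.97 pos [0.5154 0.1618 0.2654] x [ 0.326 -0.002 -0.945] z [-0.002 -1.     0.002] F [ 0.7  0.1 -3. ] w 0.534 j [ 0.2  -0.39  1.97 -0.07  1.23  1.79]
dist mm 141.09088647051468 rot/row [ 0.12 -0.02  3.65]
   [-0.77 -0.67  4.59]
   [-0.81 -0.61  4.59]
   [-0.85 -0.55  4.59]
```

```bash
python3 -m inch '[{"fingers":-1,"delta_pos":[-1,-0.7,4.6],"twist":[0,0,3.7]},{"fingers":-1,"delta_pos":[-0.8,-0.6,4.6],"twist":[0.1,0,3.6]},{"fingers":-1,"delta_pos":[-0.6,-0.55,4.6],"twist":[0.2,0,3.6]},{"fingers":-1,"delta_pos":[0,0,0],"twist":[0,0,0]},{"fingers":-1,"delta_pos":[0,0,0],"twist":[0,0,0]}]'; python3 chk.py w16.png
cat > al.py <<'E'
from h import *
from arb import fit
f=load('wrist');P=wcloud(f);p,C=toolR();L=(P-p)@C
W=P.reshape(-1,3);L2=L.reshape(-1,3)
d=W-SEAT;s=d@AX;r=np.linalg.norm(d-s[:,None]*AX,axis=1)
m=(r<.045)&(s>.058)&(s<.103)&(r<.02);print('arbor pts',m.sum())
E
python3 al.py
```

```text
time: 13.6
tool_pos: [0.4894, 0.0251, 0.279]
tool_rot: [0.61, 0.613, 0.353, -0.357]
contact_force: [0.5, 0.1, -3.5]
gripper_width: 0.531
t 13.65 pos [0.4897 0.0257 0.2792] x [ 0.496 -0.002 -0.868] z [-0.006 -1.    -0.001] F [-0.3  0.1 -4.5] w 0.539 j [-0.14 -0.69  2.18  0.07  1.14  1.43]
s 0.16299398848412716 lat(tool) [-0.   6.  -1.6]
arbor pts 0
```

View pics/w16.png

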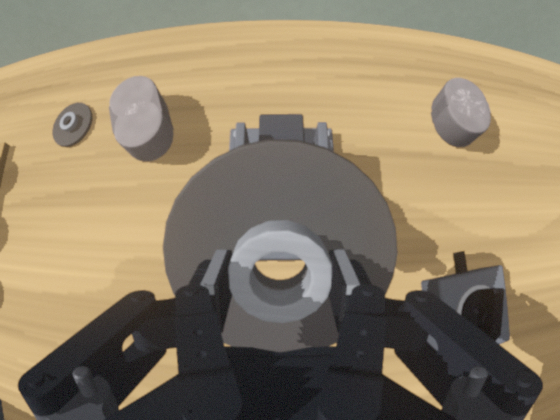

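```bash
cat > wh.py <<'E'
from h import *
f=load('wrist');P=wcloud(f);p,C=toolR();L=((P-p)@C).reshape(-1,3)
for a in np.arange(-.024,.03,.004):
    q=L[(L[:,0]>a)&(L[:,0]<a+.004)&(np.abs(L[:,2])<.07)&(np.abs(L[:,1])<.075)]
    if len(q)>20: print(a.round(3),len(q),'y',(np.percentile(q[:,1],[.5,99.5])*1000).round(1),'z',(np.percentile(q[:,2],[.5,50,99.5])*1000).round(1))
c=f['pixels'].astype(int)
def circ(q,n):
    A=np.c_[2*q,np.ones(len(q))];b=(q**2).sum(1);x=np.linalg.lstsq(A,b,rcond=None)[0];print(n,len(q),x[:2]*1000,np.sqrt(x[2]+x[0]**2+x[1]**2)*1000)
# inner bore wall points
q=L[(L[:,0]>-.011)&(L[:,0]<.010)];r=np.hypot(q[:,1]+.001,q[:,2]);k=q[r<.0165];circ(k[:,1:],'bore')
E
python3 wh.py
```

```text
-0.024 399 y [-12.2  10.5] z [-35.7 -22.   36.6]
-0.02 756 y [-22.6  20.8] z [-35.4  -2.7  36.2]
-0.016 5313 y [-23.   22.6] z [-32.1   1.   33.6]
-0.012 726 y [-15.  23.] z [-33.9   1.   35.1]
-0.008 560 y [-15.  23.] z [-28.2   0.2  29.3]
-0.004 2382 y [-54.   55.3] z [-56.1  -5.9  56.7]
0.0 22902 y [-53.3  57.6] z [-56.7   1.1  57.8]
0.004 258 y [-15.1  58.8] z [-27.2   0.1  29.1]
0.008 189 y [-15.2  58.5] z [-24.2   1.7  20.9]
bore 1235 [-1.40168955  0.54710474] 13.26468086274592
```

```bash
python3 -m inch '[{"fingers":-1,"delta_pos":[1.5,-0.44,0.2],"twist":[0,0,0.2]},{"fingers":-1,"delta_pos":[1.5,0,0],"twist":[0,0,0]},{"fingers":-1,"delta_pos":[0,0,0],"twist":[0,0,0]},{"fingers":-1,"delta_pos":[0,0,0],"twist":[0,0,0]}]'; python3 chk.py w17.png; python3 wh.py | tail -1
python3 -c "
from h import *
grab('scene','s17.png');cv2.imwrite('pics/c17.png',np.hstack([cv2.resize(cv2.imread('pics/s17.png')[170:270,230:350],None,fx=4,fy=4,interpolation=2),cv2.resize(cv2.imread('pics/w17.png')[220:320,230:330],(320,400),interpolation=2)]))"
```

```text
time: 14.15
tool_pos: [0.5012, 0.0232, 0.2509]
tool_rot: [0.611, 0.614, 0.352, -0.356]
contact_force: [0.9, 1.1, -2.7]
gripper_width: 0.533
t 14.2 pos [0.5013 0.0231 0.2516] x [ 0.5   -0.003 -0.866] z [-0.006 -1.    -0.001] F [ 0.4  0.4 -2.8] w 0.534 j [-0.14 -0.65  2.2   0.08  1.07  1.42]
s 0.13328182595518887 lat(tool) [-0.   2.3  0.9]
bore 1250 [-1.5588009  -0.12553229] 13.246131417978361
```

View pics/c17.png

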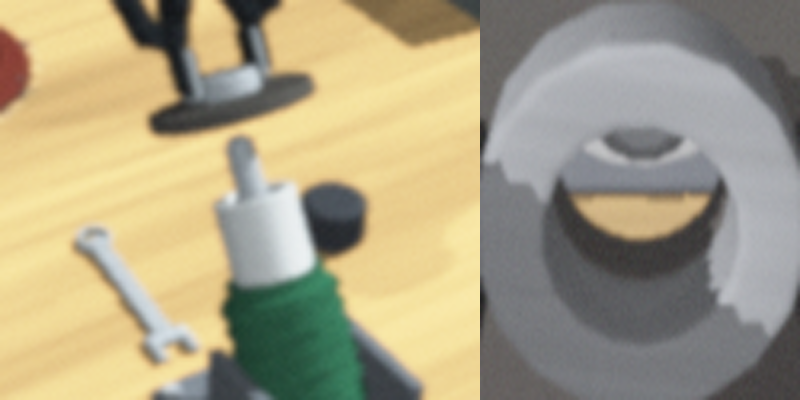

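```bash
cat > ar.py <<'E'
from h import *
f=load('wrist');P=wcloud(f);p,C=toolR();L=((P-p)@C)[225:320,235:330].reshape(-1,3)
for a in np.arange(-.02,.09,.005):
    q=L[(L[:,0]>a)&(L[:,0]<a+.005)&(np.hypot(L[:,1]+.0015,L[:,2])<(.0128 if a<.03 else .03))]
    if len(q)>5: print(a.round(3),len(q),'y',(np.percentile(q[:,1],[1,99])*1000).round(1),'z',(np.percentile(q[:,2],[1,50,99])*1000).round(1))
E
python3 ar.py
```

```text
-0.015 12 y [-14.3  -7.9] z [-6.5  2.6 10.6]
-0.01 23 y [-14.1 -10.3] z [-6.8  3.2  9.2]
-0.005 12 y [-14.1  -9.1] z [-2.5  3.3 10.1]
0.03 118 y [-13.3  -7.2] z [-6.5 -0.1  5.8]
0.035 38 y [-14.9 -11. ] z [-7.7 -1.   7.4]
0.07 17 y [-30.1 -28.4] z [-10.8   8.6  11.3]
```

```bash
python3 -m inch '[{"fingers":-1,"delta_pos":[1.5,-0.1,-0.05],"twist":[0,0,0]},{"fingers":-1,"delta_pos":[1.5,0,0],"twist":[0,0,0]},{"fingers":-1,"delta_pos":[0,0,0],"twist":[0,0,0]},{"fingers":-1,"delta_pos":[0,0,0],"twist":[0,0,0]}]'; python3 chk.py w18.png; python3 wh.py | tail -1;python3 ar.py
python3 -c "
from h import *
cv2.imwrite('pics/c18.png',cv2.resize(cv2.imread('pics/w18.png')[210:340,210:350],None,fx=4,fy=4,interpolation=2))"
```

```text
time: 14.75
tool_pos: [0.5153, 0.0233, 0.2245]
tool_rot: [0.611, 0.614, 0.352, -0.356]
contact_force: [0.8, 0.1, -2.8]
gripper_width: 0.533
t 14.8 pos [0.5154 0.0233 0.2251] x [ 0.5   -0.003 -0.866] z [-0.007 -1.    -0.001] F [-1.4  0.6 -2.9] w 0.531 j [-0.13 -0.58  2.21  0.08  1.    1.42]
s 0.10329724255806143 lat(tool) [-0.   1.2  0.6]
bore 2226 [-6.16979796  0.06878006] 9.213969198041218
-0.015 38 y [-14.2  -8.8] z [-10.2  -0.4  10. ]
-0.01 50 y [-14.2  -9.3] z [-10.   -1.6   8.4]
-0.005 65 y [-14.2   2.6] z [-7.6  1.   8.1]
0.0 869 y [-12.1   4.6] z [-8.4  0.5  9.5]
0.005 130 y [-14.    2.2] z [-10.1  -1.2  11.2]
0.04 47 y [-26.5 -19.7] z [-15.  -13.1  15.2]
```

View pics/c18.png

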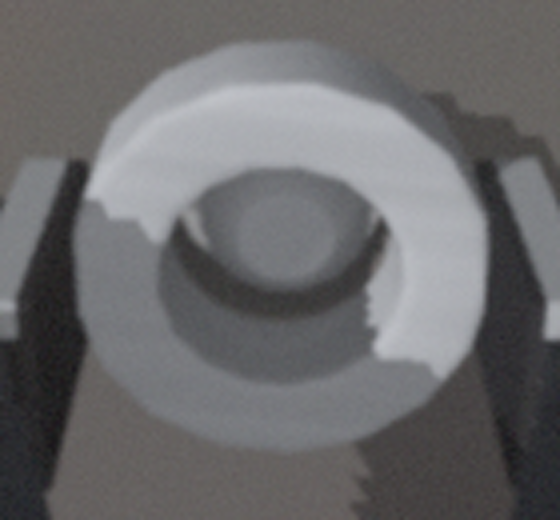

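```bash
python3 -m inch '[{"fingers":-1,"delta_pos":[0.2,-0.2,0.05],"twist":[0,0,0]},{"fingers":-1,"delta_pos":[0.8,0,0],"twist":[0,0,0]},{"fingers":-1,"delta_pos":[0,0,0],"twist":[0,0,0]}]'; python3 chk.py w19.png; python3 ar.py
python3 -c "
from h import *
cv2.imwrite('pics/c19.png',cv2.resize(cv2.imread('pics/w19.png')[210:340,210:350],None,fx=4,fy=4,interpolation=2))"
```

```text
time: 15.18
tool_pos: [0.5182, 0.0229, 0.214]
tool_rot: [0.611, 0.614, 0.352, -0.356]
contact_force: [0.4, 0.0, -3.2]
gripper_width: 0.535
t 15.22 pos [0.5183 0.0229 0.2145] x [ 0.499 -0.003 -0.867] z [-0.007 -1.    -0.001] F [ 0.8 -0.7 -3.4] w 0.532 j [-0.13 -0.57  2.21  0.08  0.98  1.42]
s 0.09265981626714359 lat(tool) [ 0.  -1.6  1. ]
-0.015 247 y [-14.    5.7] z [-10.5  -0.4   9.2]
-0.01 1062 y [-14.    8.5] z [-9.3  0.   9.4]
-0.005 173 y [-14.2   8.2] z [-10.4  -0.9  10.4]
0.03 10 y [-18.4 -15.9] z [-14.3   0.1  14.5]
0.035 10 y [-17.9 -16.2] z [-13.9 -13.4  14.5]
```

View pics/c19.png

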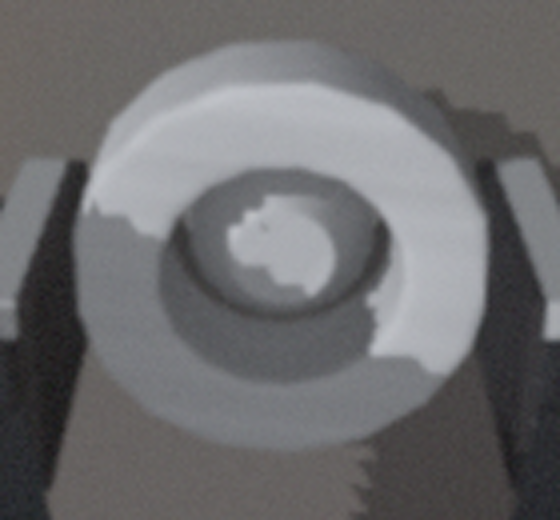

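```bash
cat > ar2.py <<'E'
from h import *
f=load('wrist');P=wcloud(f);p,C=toolR();L=((P-p)@C)[225:320,235:330]
Q=L.reshape(-1,3);q=Q[(np.hypot(Q[:,1]+.0015,Q[:,2])<.0115)&(Q[:,0]<.02)]
x0=np.percentile(q[:,0],3);k=q[q[:,0]<x0+.004];print('tip x',x0,len(k),'mean',k.mean(0)*1000,'y',np.percentile(k[:,1],[2,98])*1000,'z',np.percentile(k[:,2],[2,98])*1000)
q=Q[(np.hypot(Q[:,1]+.0015,Q[:,2])<.03)]
b=q[(q[:,0]<-.013)&(q[:,0]>-.02)&(np.hypot(q[:,1]+.0015,q[:,2])>.0125)];print('boss top mean',b.mean(0)*1000)
# rows at z~0
m=np.abs(L[...,2])<.0015
for v in range(0,95,3):
    k=L[v][m[v]]
    if len(k): print(v,(k.mean(0)*1000).round(1),end=' | ')
E
python3 ar2.py
```

```text
tip x -0.01062053037216423 933 mean [-9.00050447  0.89303413  0.01386866] y [-7.43190734  7.6905125 ] z [-7.36381493  7.45974963]
boss top mean [-14.75812966   1.46431584   0.68996255]
0 [-27.2  29.1   0.1] | 3 [-12.2  22.6   0. ] | 6 [-42.8  32.4  -0. ] | 9 [-14.4  20.8   0. ] | 12 [-30.7  25.7   0. ] | 15 [-14.6  18.1   0. ] | 18 [-15.3  17.    0. ] | 21 [-14.7  15.4   0. ] | 24 [-14.6  14.    0. ] | 27 [-5.4  8.5  0. ] | 30 [-6.8  7.7  0. ] | 33 [-24.6  14.4   0. ] | 36 [-8.8  5.6  0. ] | 39 [-10.    4.7   0. ] | 42 [-26.4  11.3   0. ] | 45 [-9.8  1.5  0. ] | 48 [-9.8  0.   0. ] | 51 [-10.   -1.5   0. ] | 54 [-9.7 -3.2  0. ] | 57 [-10.   -4.6   0. ] | 60 [-10.1  -6.1   0.1] | 63 [ -4.4 -11.1   0.1] | 66 [ -1.7 -14.4  -0.2] | 69 [-24.3  -2.5  -0.2] | 72 [ -7.3 -14.5   0.1] | 75 [ -9.9 -14.6   0.1] | 78 [-12.7 -14.5   0.1] | 81 [-30.4  -4.6   0. ] | 84 [-14.6 -16.6   0.1] | 87 [-14.9 -18.1   0.1] | 90 [-30.8  -8.8   0. ] | 93 [-14.9 -21.6   0.1] |
```

Aligned within about 0.5 mm. Now I slide the wheel down.

```bash
python3 -m inch '[{"fingers":-1,"delta_pos":[0.6,0,0],"twist":[0,0,0]},{"fingers":-1,"delta_pos":[0.6,0,0],"twist":[0,0,0]},{"fingers":-1,"delta_pos":[0.4,0,0],"twist":[0,0,0]},{"fingers":-1,"delta_pos":[0,0,0],"twist":[0,0,0]}]'; python3 chk.py w20.png; python3 ar2.py
```

```text
time: 15.72
tool_pos: [0.5263, 0.0228, 0.2006]
tool_rot: [0.611, 0.614, 0.352, -0.356]
contact_force: [-0.4, -0.2, -3.3]
gripper_width: 0.537
t 15.78 pos [0.5265 0.0228 0.201 ] x [ 0.5   -0.003 -0.866] z [-0.007 -1.    -0.001] F [ 0.5  0.4 -2.9] w 0.534 j [-0.13 -0.53  2.21  0.08  0.94  1.42]
s 0.07692627475387097 lat(tool) [-0.  -1.2  1. ]
tip x -0.026254864906233175 1123 mean [-24.69178229   0.7921145    0.094902  ] y [-6.77076789  7.32586381] z [-7.59526748  7.70469254]
boss top mean [-14.78353329   1.6915146    0.65279368]
0 [-8.3 22.7  0. ] | 3 [-30.7  29.2   0.1] | 6 [-14.4  22.1   0. ] | 9 [-30.5  26.8   0. ] | 12 [-14.4  19.4   0. ] | 15 [-14.9  18.2   0. ] | 18 [-30.5  23.2   0. ] | 21 [-14.8  15.5   0. ] | 24 [-30.4  20.8   0. ] | 27 [-8.7 10.   0. ] | 30 [-27.9  17.2   0. ] | 33 [-46.9  24.7  -0. ] | 36 [-17.8   9.9   0. ] | 39 [-19.9   9.5   0. ] | 42 [-21.2   8.7   0. ] | 45 [-22.1   7.8   0. ] | 48 [-23.4   7.    0. ] | 51 [-24.2   6.1   0. ] | 54 [-39.8  13.2   0. ] | 57 [-25.6   4.1   0. ] | 60 [-40.   10.8   0. ] | 63 [-25.7   1.3   0. ] | 66 [-25.6  -0.2   0. ] | 69 [-40.1   7.1   0. ] | 72 [-25.4  -3.3   0. ] | 75 [-25.3  -4.8   0. ] | 78 [-25.5  -6.2   0. ] | 81 [-30.4  -4.5   0. ] | 84 [-30.7  -5.8   0. ] | 87 [-14.9 -18.1   0.1] | 90 [-15.2 -19.6   0.1] | 93 [-15.2 -21.4   0.1] |
```

```bash
python3 -m inch '[{"fingers":-1,"delta_pos":[0.25,0,0],"twist":[0,0,0]},{"fingers":-1,"delta_pos":[0.15,0,0],"twist":[0,0,0]},{"fingers":-1,"delta_pos":[0,0,0],"twist":[0,0,0]}]';python3 -m inch '[{"fingers":-1,"delta_pos":[0.15,0,0],"twist":[0,0,0]},{"fingers":-1,"delta_pos":[0,0,0],"twist":[0,0,0]}]'; python3 chk.py w21.png; python3 ar2.py | head -2
```

```text
time: 16.15
tool_pos: [0.5285, 0.0228, 0.198]
tool_rot: [0.611, 0.614, 0.352, -0.356]
contact_force: [-1.1, 0.1, -3.0]
gripper_width: 0.533
time: 16.4
tool_pos: [0.5292, 0.0227, 0.1984]
tool_rot: [0.611, 0.613, 0.352, -0.356]
contact_force: [-12.5, -0.2, 6.5]
gripper_width: 0.535
t 16.45 pos [0.5291 0.0227 0.1984] x [ 0.5   -0.003 -0.866] z [-0.006 -1.    -0.   ] F [-14.1  -0.2   6.6] w 0.538 j [-0.13 -0.52  2.21  0.08  0.93  1.42]
s 0.07330163049444652 lat(tool) [-0.  -0.3  1.1]
tip x -0.02983625459288079 1160 mean [-2.82816967e+01 -1.65442584e-01  6.10889890e-03] y [-8.18916925  6.52869269] z [-7.76008464  7.86519043]
boss top mean [-15.17020933   3.4512057    0.72205168]
```

```bash
python3 -m inch '[{"fingers":-1,"delta_pos":[0.2,0,0],"twist":[0,0,0]},{"fingers":-1,"delta_pos":[0,0,0],"twist":[0,0,0]}]'; python3 chk.py w22.png; python3 ar2.py | head -2;python3 -m inch '[{"fingers":0.1,"delta_pos":[0,0,0],"twist":[0,0,0]},{"fingers":0.5,"delta_pos":[0,0,0],"twist":[0,0,0]},{"fingers":1,"delta_pos":[0,0,0],"twist":[0,0,0]},{"fingers":1,"delta_pos":[-1,0,0],"twist":[0,0,0]},{"fingers":1,"delta_pos":[-4,0,0],"twist":[0,0,0]}]';python3 -m inch '[{"fingers":1,"delta_pos":[-3,0,0],"twist":[0,0,0]},{"fingers":1,"delta_pos":[-2,0,0],"twist":[0,0,0]},{"fingers":1,"delta_pos":[0,0,0],"twist":[0,0,0]}]';python3 chk.py w23.png
python3 - <<'E'
from h import *
grab('scene','s23.png')
a=cv2.imread('pics/w23.png');b=cv2.imread('pics/s23.png')[170:310,220:360];b=cv2.resize(b,(420,420),interpolation=2);cv2.imwrite('pics/c23.png',np.hstack([a[:,80:450],b]))
P=wcloud(load('wrist'));d=P-SEAT;s=d@AX;r=np.linalg.norm(d-s[...,None]*AX,axis=-1)
for lo,hi in((.03,.055),(.015,.022),(0,.003)):
  m=(r>lo)&(r<hi)&(s>.03)&(s<.12);print(m.sum(),np.percentile(s[m],[5,50,95]))
E
```

```text
time: 16.7
tool_pos: [0.5303, 0.0227, 0.1993]
tool_rot: [0.612, 0.613, 0.352, -0.355]
contact_force: [-27.1, -1.1, 19.1]
gripper_width: 0.534
t 16.75 pos [0.5303 0.0227 0.1992] x [ 0.5   -0.004 -0.866] z [-0.006 -1.     0.001] F [-26.7  -0.2  20.4] w 0.532 j [-0.13 -0.52  2.21  0.08  0.93  1.42]
s 0.07350263496540008 lat(tool) [-0.   1.2  1.1]
tip x -0.029550223407118225 1164 mean [-28.02085188  -1.48457534  -0.12212165] y [-9.21040049  5.22711337] z [-7.86617248  7.7998558 ]
boss top mean [-15.21533891   3.76920281   0.74443192]
time: 17.38
tool_pos: [0.5039, 0.0231, 0.236]
tool_rot: [0.61, 0.613, 0.353, -0.357]
contact_force: [0.8, -0.8, 0.6]
gripper_width: 0.996
time: 17.75
tool_pos: [0.4808, 0.0229, 0.2844]
tool_rot: [0.612, 0.615, 0.35, -0.354]
contact_force: [-0.6, 0.4, 0.1]
gripper_width: 1.0
t 17.8 pos [0.4805 0.023  0.2825] x [ 0.502 -0.003 -0.865] z [-0.007 -1.    -0.   ] F [0.3 0.1 0.6] w 1.0 j [-0.15 -0.73  2.2   0.08  1.15  1.42]
s 0.17049587155548188 lat(tool) [-0.  -0.3  1.2]
10077 [0.07154214 0.07264089 0.07379857]
1713 [0.07236218 0.08805262 0.08938872]
58 [0.10122495 0.10245272 0.10332461]
```

View pics/c23.png

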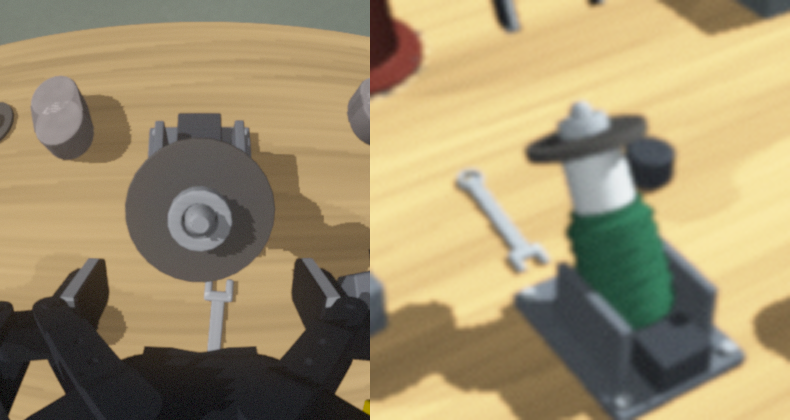

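The wheel is home: disc top at s ≈ 72.6 and boss top at 88 mm. Before going to the cap I measure the axis in wrist-camera terms.

```bash
python3 - <<'E'
from h import *
P=wcloud(load('wrist'));p,C=toolR()
d=P-SEAT;s=d@AX;l=d-s[...,None]*AX;r=np.linalg.norm(l,axis=-1)
ly=l@C[:,1]*1000;lz=l@C[:,2]*1000
for n,m in(('tip',(s>.099)&(s<.106)&(r<.012)),('disc',(s>.066)&(s<.078)&(r>.045)&(r<.068)),('boss',(s>.084)&(s<.092)&(r<.03))):
    q=np.c_[ly[m],lz[m]].astype(np.float32);print(n,m.sum(),q.mean(0),cv2.minEnclosingCircle(q))
plan([.422,.193,.14],Rt(0),5)
E
```

```text
tip 461 [-1.0391611   0.82243186] ((-1.5337591171264648, 0.8922924995422363), 9.466460227966309)
disc 6974 [-4.595052   2.0693798] ((-4.4029436111450195, 0.7363477945327759), 60.18706512451172)
boss 2275 [-2.9433293   0.75441366] ((-4.276394367218018, 0.6810247302055359), 24.025545120239258)
dist mm 228.44916921724095 rot/row [-0.08  0.01 -6.  ]
   [ 1.85 -2.44 -3.39]
   [ 2.1  -2.23 -3.39]
   [ 2.32 -1.99 -3.39]
   [ 2.52 -1.74 -3.4 ]
   [ 2.68 -1.46 -3.4 ]
```

```bash
python3 -m inch '[{"fingers":1,"delta_pos":[-1,-2.0,-3.4],"twist":[0,0,-6]},{"fingers":1,"delta_pos":[1,-2.0,-3.4],"twist":[0,0,-6]},{"fingers":1,"delta_pos":[3,-2.0,-3.4],"twist":[0,0,-6]},{"fingers":1,"delta_pos":[4,-1.8,-3.4],"twist":[0,0,-6]},{"fingers":1,"delta_pos":[4,-1.6,-3.4],"twist":[0,0,-6]}]'; python3 -m inch '[{"fingers":1,"delta_pos":[0,0,0],"twist":[0,0,0]},{"fingers":1,"delta_pos":[0,0,0],"twist":[0,0,0]}]'; python3 chk.py w24.png
python3 - <<'E'
from h import *
f=load('wrist');P=wcloud(f);Q=P.reshape(-1,3)
q=Q[(Q[:,2]>.036)&(Q[:,2]<.045)&(np.hypot(Q[:,0]-.422,Q[:,1]-.193)<.045)];print(len(q),q.mean(0),cv2.minEnclosingCircle((q[:,:2]*1000).astype(np.float32)))
plan([.422,.193,.05],Rt(0),1)
E
```

```text
time: 18.48
tool_pos: [0.4133, 0.1948, 0.1414]
tool_rot: [-0.497, -0.5, -0.499, 0.503]
contact_force: [1.0, -0.1, 0.4]
gripper_width: 1.0
time: 18.73
tool_pos: [0.4142, 0.1934, 0.1435]
tool_rot: [-0.498, -0.502, -0.498, 0.502]
contact_force: [0.0, 0.4, -0.2]
gripper_width: 0.997
t 18.77 pos [0.4148 0.1933 0.1448] x [ 0.002  0.001 -1.   ] z [-0.007 -1.    -0.001] F [-1.  -0.5  0.5] w 1.004 j [ 0.27 -0.3   2.08  0.    1.36  1.85]
s 0.08473710317678401 lat(tool) [  63.5 -110.2 -168.6]
3759 [0.42152011 0.1919682  0.03885313] ((420.5719299316406, 191.9977569580078), 29.692543029785156)
dist mm 95.05424221112715 rot/row [-0.42 -0.04 -0.12]
   [9.48 0.7  0.03]
```

View pics/w24.png

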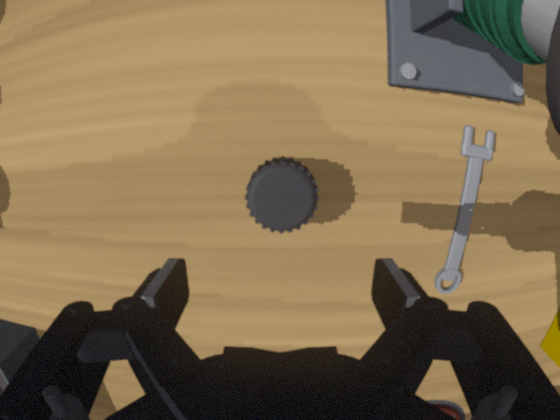

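```bash
python3 -m inch '[{"fingers":1,"delta_pos":[3,0.6,0.1],"twist":[-0.3,0,0]},{"fingers":1,"delta_pos":[5,0,0],"twist":[0,0,0]},{"fingers":1,"delta_pos":[3,0,0],"twist":[0,0,0]},{"fingers":1,"delta_pos":[0,0,0],"twist":[0,0,0]},{"fingers":1,"delta_pos":[0,0,0],"twist":[0,0,0]}]'; python3 chk.py w25.png
python3 -c "
from h import *
plan([.421,.192,.016],Rt(0),1)"
```

```text
time: 19.4
tool_pos: [0.4221, 0.1927, 0.0365]
tool_rot: [0.5, 0.502, 0.499, -0.499]
contact_force: [0.2, 0.4, -0.2]
gripper_width: 1.003
t 19.45 pos [0.4224 0.1929 0.0368] x [ 0.005  0.002 -1.   ] z [-0.002 -1.    -0.002] F [-0.4  0.3 -0.3] w 1.005 j [ 0.27 -0.13  2.14  0.    1.13  1.84]
s -0.012555445737523124 lat(tool) [  86.9 -150.8 -168.9]
dist mm 20.857868993521095 rot/row [-0.13 -0.11 -0.3 ]
   [ 2.08 -0.15  0.09]
```

View pics/w25.png

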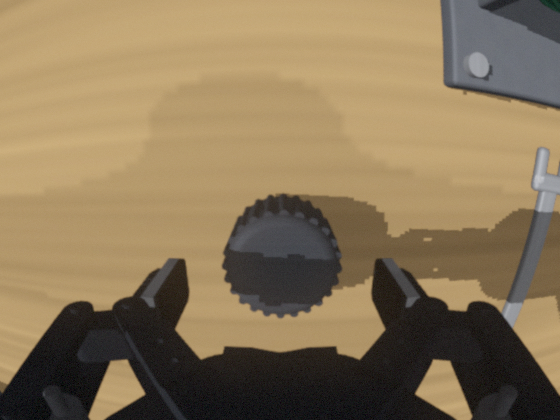

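```bash
python3 -m inch '[{"fingers":1,"delta_pos":[1.8,-0.15,0.05],"twist":[0,0,-0.2]},{"fingers":1,"delta_pos":[0,0,0],"twist":[0,0,0]},{"fingers":0.5,"delta_pos":[0,0,0],"twist":[0,0,0]}]'; python3 -m inch '[{"fingers":0,"delta_pos":[0,0,0],"twist":[0,0,0]},{"fingers":-1,"delta_pos":[0,0,0],"twist":[0,0,0]},{"fingers":-1,"delta_pos":[0,0,0],"twist":[0,0,0]},{"fingers":-1,"delta_pos":[0,0,0],"twist":[0,0,0]}]'; python3 chk.py w26.png
cat > cap.py <<'E'
from h import *
f=load('wrist');P=wcloud(f);p,C=toolR();L=((P-p)@C)[180:345,200:360].reshape(-1,3)
q=L[(np.hypot(L[:,1],L[:,2])<.04)];
for a in np.arange(-.032,.02,.004):
    k=q[(q[:,0]>a)&(q[:,0]<a+.004)]
    if len(k)>30: print(a.round(3),len(k),'y',(np.percentile(k[:,1],[.5,99.5])*1000).round(1),'z',(np.percentile(k[:,2],[.5,50,99.5])*1000).round(1))
E
python3 cap.py
```

```text
time: 19.82
tool_pos: [0.4184, 0.1921, 0.0157]
tool_rot: [-0.498, -0.499, -0.501, 0.501]
contact_force: [0.7, -0.1, -0.9]
gripper_width: 0.819
time: 20.32
tool_pos: [0.4193, 0.1923, 0.0166]
tool_rot: [-0.499, -0.5, -0.5, 0.501]
contact_force: [1.0, 0.0, 4.2]
gripper_width: 0.542
t 20.38 pos [0.4194 0.1923 0.0166] x [-0.002  0.001 -1.   ] z [-0.002 -1.    -0.001] F [-0.2 -0.   4.5] w 0.544 j [ 0.27 -0.1   2.15  0.    1.09  1.84]
s -0.028557089997734847 lat(tool) [  94.2 -161.  -168.6]
-0.032 329 y [-11.5  11.2] z [-29.6 -22.8  30.6]
-0.028 474 y [-17.   23.7] z [-32.8  -1.4  32.4]
-0.024 10609 y [-23.8  28.6] z [-26.1   0.1  26. ]
-0.02 1168 y [-27.8  31.2] z [-34.2  -0.4  33.8]
-0.016 422 y [ 5.9 31.3] z [-35.5   0.   34.7]
-0.012 354 y [ 5.9 31.2] z [-35.1   0.3  35.5]
-0.008 265 y [ 6.1 31.2] z [-33.5   0.1  31.8]
-0.004 237 y [16.1 31.2] z [-25.1  -0.4  25.7]
0.0 224 y [16.2 31.2] z [-24.8  -0.4  25.5]
0.004 197 y [15.8 31.3] z [-24.5   0.5  26.1]
0.008 187 y [16.2 31.3] z [-24.2   0.1  25.8]
0.012 203 y [ 1.7 38.3] z [-35.6   1.6  37.8]
0.016 3820 y [-3.8 38.1] z [-39.4  -0.4  39.3]
```

View pics/w26.png

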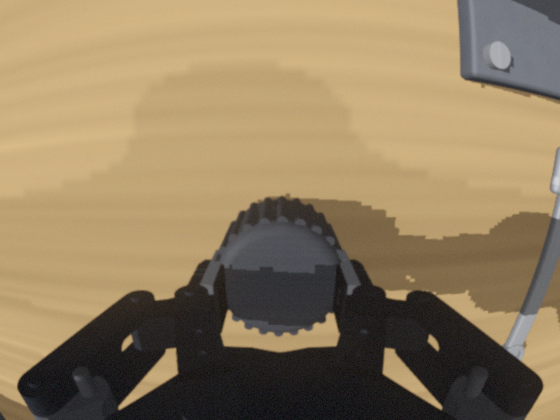

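```bash
python3 -m inch '[{"fingers":-1,"delta_pos":[-2,0,0],"twist":[0,0,0]},{"fingers":-1,"delta_pos":[-4,0,0],"twist":[0,0,0]},{"fingers":-1,"delta_pos":[-5,0,0],"twist":[0,0,0]},{"fingers":-1,"delta_pos":[0,0,0],"twist":[0,0,0]}]'; python3 chk.py w27.png; python3 cap.py
python3 -c "
from h import *
plan(SEAT+.17*AX+np.array([0,-.001,0]),Rt(30,YAW),5)"
```

```text
time: 20.88
tool_pos: [0.4215, 0.1928, 0.1297]
tool_rot: [0.5, 0.502, 0.499, -0.499]
contact_force: [1.2, -0.2, -2.1]
gripper_width: 0.541
t 20.93 pos [0.4196 0.1923 0.1269] x [-0.001  0.001 -1.   ] z [-0.002 -1.    -0.001] F [-0.4 -0.2 -1.9] w 0.542 j [ 0.27 -0.27  2.09  0.    1.32  1.84]
s 0.06683567762193293 lat(tool) [  66.4 -113.2 -168.2]
-0.032 329 y [-9.6 12.8] z [-33.  -23.4  31.7]
-0.028 10030 y [-20.6  28.9] z [-27.4  -0.4  26.2]
-0.024 1849 y [-25.6  32.6] z [-34.1  -0.9  32.4]
-0.02 455 y [ 7.7 33.1] z [-35.9   0.3  34.2]
-0.016 374 y [ 7.6 33.2] z [-35.8  -1.7  35. ]
-0.012 286 y [ 7.6 33. ] z [-33.9   1.3  33.8]
-0.008 241 y [18.1 33.2] z [-25.4  -0.5  25. ]
-0.004 221 y [17.9 33.2] z [-25.2  -0.5  25.2]
0.0 206 y [17.9 33.2] z [-24.9  -0.5  25.4]
0.004 190 y [18.2 33.1] z [-25.    0.2  25. ]
0.008 148 y [18.4 33.2] z [-25.2  -1.2  24.9]
dist mm 237.7018081056619 rot/row [ 0.07 -0.03  6.01]
   [-3.11  1.23  3.38]
   [-2.96  1.55  3.38]
   [-2.78  1.86  3.38]
   [-2.57  2.14  3.38]
   [-2.33  2.41  3.37]
```

View pics/w27.png

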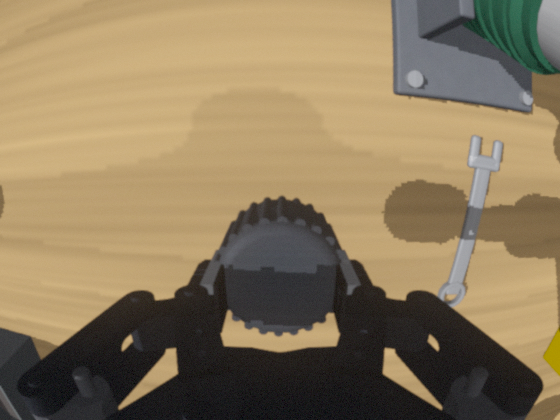

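```bash
python3 -m inch '[{"fingers":-1,"delta_pos":[-5,0.5,2.5],"twist":[0,0,6]},{"fingers":-1,"delta_pos":[-4.5,1.0,3],"twist":[0,0,6]},{"fingers":-1,"delta_pos":[-3,1.6,3.6],"twist":[0,0,6]},{"fingers":-1,"delta_pos":[-1.5,2.4,4],"twist":[0,0,6]},{"fingers":-1,"delta_pos":[-0.5,3,3.8],"twist":[0,0,6]}]'; python3 -m inch '[{"fingers":-1,"delta_pos":[0,0,0],"twist":[0,0,0]},{"fingers":-1,"delta_pos":[0,0,0],"twist":[0,0,0]}]'; python3 chk.py w28.png;  python3 -c "
from h import *
plan(SEAT+.15*AX+np.array([0,-.001,0]),Rt(30,YAW),1)"
```

```text
time: 21.55
tool_pos: [0.4821, 0.022, 0.2904]
tool_rot: [0.611, 0.612, 0.354, -0.355]
contact_force: [0.4, 0.7, -2.3]
gripper_width: 0.541
time: 21.8
tool_pos: [0.4815, 0.0231, 0.2892]
tool_rot: [0.61, 0.612, 0.356, -0.357]
contact_force: [0.5, -0.3, -2.4]
gripper_width: 0.542
t 21.85 pos [0.4817 0.0236 0.2896] x [ 0.493  0.001 -0.87 ] z [-0.001 -1.    -0.002] F [-0.4  0.6 -1.3] w 0.544 j [-0.15 -0.72  2.17  0.08  1.17  1.41]
s 0.17604150724628959 lat(tool) [-0.   4.3  0.6]
dist mm 26.403257916622945 rot/row [ 0.31 -0.28  0.49]
   [ 2.61 -0.41  0.05]
```

```bash
python3 -m inch '[{"fingers":-1,"delta_pos":[1,-0.75,0.03],"twist":[0.2,-0.2,0.4]},{"fingers":-1,"delta_pos":[1,0,0],"twist":[0,0,0]},{"fingers":-1,"delta_pos":[0,0,0],"twist":[0,0,0]},{"fingers":-1,"delta_pos":[0,0,0],"twist":[0,0,0]}]'; python3 chk.py w29.png; python3 cap.py
python3 - <<'E'
from h import *
P=wcloud(load('wrist'));p,C=toolR()
d=P-SEAT;s=d@AX;l=d-s[...,None]*AX;r=np.linalg.norm(l,axis=-1)
ly=l@C[:,1]*1000;lz=l@C[:,2]*1000
for n,m in(('disc',(s>.066)&(s<.078)&(r>.045)&(r<.068)),):
    q=np.c_[ly[m],lz[m]].astype(np.float32);print(n,m.sum(),cv2.minEnclosingCircle(q))
grab('scene','s29.png');grab('top','t29.png')
cv2.imwrite('pics/c29.png',np.hstack([cv2.resize(cv2.imread('pics/s29.png')[170:270,230:330],(400,400),interpolation=2),cv2.resize(cv2.imread('pics/t29.png')[130:230,220:320],(400,400),interpolation=2)]))
E
```

```text
time: 22.35
tool_pos: [0.4861, 0.0228, 0.2714]
tool_rot: [0.612, 0.614, 0.351, -0.354]
contact_force: [-0.1, 0.5, -1.5]
gripper_width: 0.541
t 22.4 pos [0.4862 0.0227 0.2718] x [ 0.503 -0.004 -0.864] z [-0.006 -1.     0.001] F [ 1.3  0.6 -2.1] w 0.542 j [-0.15 -0.71  2.2   0.08  1.13  1.41]
s 0.15839495585327296 lat(tool) [-0.  -0.7  1.5]
-0.032 354 y [-11.9  10.6] z [-32.2 -22.8  31.4]
-0.028 480 y [-19.8  22.8] z [-32.7   2.4  32.3]
-0.024 10624 y [-24.2  28.1] z [-27.7  -0.1  25.9]
-0.02 1140 y [-27.8  30.6] z [-34.3  -0.1  33.4]
-0.016 428 y [ 5.4 30.7] z [-35.6  -0.5  34.8]
-0.012 351 y [ 5.3 30.7] z [-35.3  -0.5  35.3]
-0.008 265 y [ 5.6 30.6] z [-32.4  -0.5  29.3]
-0.004 242 y [15.7 30.8] z [-25.   -0.1  25.6]
0.0 212 y [15.7 30.9] z [-24.7  -0.3  25.3]
0.004 205 y [15.2 30.8] z [-24.6   1.3  25.9]
0.008 185 y [15.7 30.6] z [-24.5  -0.1  25.3]
0.012 114 y [15.6 30.6] z [-25.2  -0.8  25.5]
disc 4820 ((-4.27343225479126, 1.0141327381134033), 59.94401931762695)
```

View pics/c29.png

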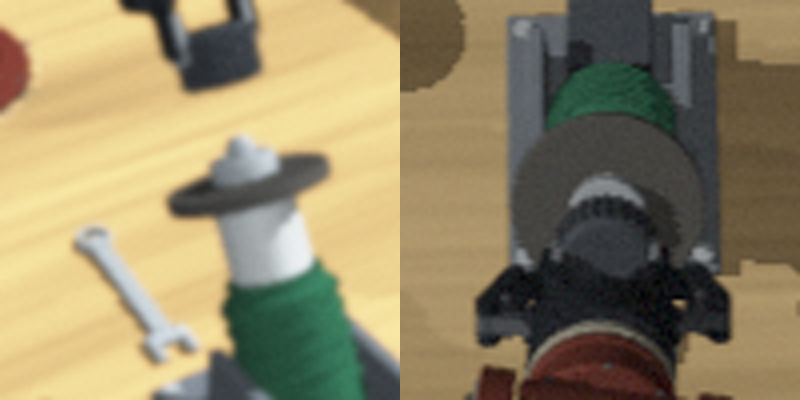

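```bash
python3 -m inch '[{"fingers":-1,"delta_pos":[1.5,-0.22,-0.06],"twist":[0,0,-0.1]},{"fingers":-1,"delta_pos":[1.5,0,0],"twist":[0,0,0]},{"fingers":-1,"delta_pos":[0,0,0],"twist":[0,0,0]},{"fingers":-1,"delta_pos":[0,0,0],"twist":[0,0,0]}]'; python3 chk.py w30.png; python3 cap.py|tail -3
python3 - <<'E'
from h import *
grab('scene','s30.png')
cv2.imwrite('pics/c30.png',np.hstack([cv2.resize(cv2.imread('pics/s30.png')[170:270,230:330],(400,400),interpolation=2),cv2.resize(cv2.imread('pics/w30.png')[180:340,200:360],(400,400),interpolation=2)]))
E
```

```text
time: 23.0
tool_pos: [0.4992, 0.023, 0.244]
tool_rot: [0.612, 0.614, 0.351, -0.355]
contact_force: [0.1, 0.7, -2.4]
gripper_width: 0.541
t 23.05 pos [0.4993 0.023  0.2446] x [ 0.502 -0.004 -0.865] z [-0.006 -1.     0.001] F [-0.2 -0.7 -3.1] w 0.543 j [-0.14 -0.65  2.21  0.08  1.06  1.42]
s 0.12820959284910238 lat(tool) [-0.  -2.9  1. ]
0.004 200 y [15.2 30.6] z [-24.4  -0.2  26. ]
0.008 176 y [15.5 30.5] z [-24.3   1.7  25.8]
0.012 121 y [15.8 30.6] z [-25.   -0.5  25.1]
```

View pics/c30.png

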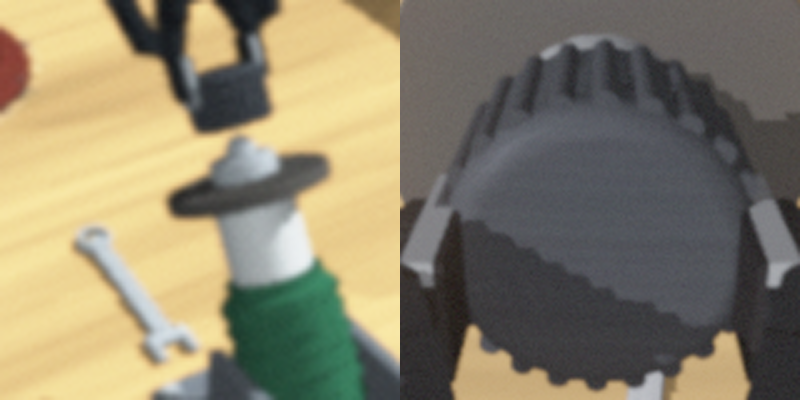

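```bash
python3 -m inch '[{"fingers":-1,"delta_pos":[0.6,0,0],"twist":[0,0,0]},{"fingers":-1,"delta_pos":[0.6,0,0],"twist":[0,0,0]},{"fingers":-1,"delta_pos":[0,0,0],"twist":[0,0,0]}]';python3 chk.py w31.png; python3 -m inch '[{"fingers":-1,"delta_pos":[0.3,0,0],"twist":[0,0,0]},{"fingers":-1,"delta_pos":[0,0,0],"twist":[0,0,0]}]';python3 chk.py w31.png
```

```text
time: 23.48
tool_pos: [0.505, 0.023, 0.233]
tool_rot: [0.611, 0.613, 0.351, -0.356]
contact_force: [-0.7, -0.1, -2.4]
gripper_width: 0.542
t 23.52 pos [0.5051 0.023  0.2334] x [ 0.501 -0.004 -0.866] z [-0.006 -1.     0.001] F [-0.5 -0.5 -2.3] w 0.543 j [-0.14 -0.62  2.22  0.08  1.03  1.42]
s 0.11565424060087987 lat(tool) [-0.  -3.6  1. ]
time: 23.78
tool_pos: [0.5067, 0.023, 0.2312]
tool_rot: [0.612, 0.614, 0.351, -0.355]
contact_force: [-0.6, 0.2, -1.1]
gripper_width: 0.538
t 23.82 pos [0.5067 0.023  0.2313] x [ 0.501 -0.004 -0.865] z [-0.006 -1.     0.001] F [ 0.6 -0.1 -1.8] w 0.54 j [-0.14 -0.62  2.22  0.08  1.02  1.42]
s 0.11306401404715047 lat(tool) [-0.  -3.2  1. ]
```

```bash
python3 -m inch '[{"fingers":-1,"delta_pos":[0.3,0,0],"twist":[0,0,0]},{"fingers":-1,"delta_pos":[0.2,0,0],"twist":[0,0,0]},{"fingers":-1,"delta_pos":[0,0,0],"twist":[0,0,0]}]';python3 chk.py w32.png; python3 -m inch '[{"fingers":-1,"delta_pos":[0.3,0,0],"twist":[0,0,0]},{"fingers":-1,"delta_pos":[0,0,0],"twist":[0,0,0]}]';python3 chk.py w32.png
```

```text
time: 24.2
tool_pos: [0.5092, 0.023, 0.2267]
tool_rot: [0.612, 0.614, 0.351, -0.355]
contact_force: [0.2, -0.5, -3.3]
gripper_width: 0.546
t 24.25 pos [0.5092 0.023  0.2269] x [ 0.501 -0.004 -0.865] z [-0.006 -1.     0.001] F [ 0.1 -0.1 -2.5] w 0.536 j [-0.14 -0.61  2.22  0.08  1.01  1.42]
s 0.10799615537920294 lat(tool) [-0.  -3.2  1. ]
time: 24.5
tool_pos: [0.511, 0.023, 0.225]
tool_rot: [0.612, 0.614, 0.351, -0.355]
contact_force: [-0.6, 0.9, -0.4]
gripper_width: 0.54
t 24.55 pos [0.511 0.023 0.225] x [ 0.502 -0.004 -0.865] z [-0.006 -1.     0.001] F [-1.  -0.6  0.2] w 0.542 j [-0.14 -0.6   2.22  0.08  1.    1.42]
s 0.10545384770916802 lat(tool) [-0.  -2.6  1. ]
```

```bash
python3 -m inch '[{"fingers":-1,"delta_pos":[0.2,0,0],"twist":[0,0,0]},{"fingers":-1,"delta_pos":[0,0,0],"twist":[0,0,0]}]';python3 chk.py w33.png; python3 -m inch '[{"fingers":-1,"delta_pos":[0.2,0,0],"twist":[0,0,0]},{"fingers":-1,"delta_pos":[0,0,0],"twist":[0,0,0]}]';python3 chk.py w33.png
```

```text
time: 24.8
tool_pos: [0.5118, 0.023, 0.2253]
tool_rot: [0.612, 0.614, 0.351, -0.355]
contact_force: [-13.5, 0.9, 9.7]
gripper_width: 0.541
t 24.85 pos [0.5118 0.023  0.2253] x [ 0.502 -0.004 -0.865] z [-0.006 -1.     0.001] F [-13.7  -0.2  10.9] w 0.54 j [-0.14 -0.6   2.21  0.08  1.    1.42]
s 0.105275749338607 lat(tool) [-0.  -1.8  0.9]
time: 25.1
tool_pos: [0.5126, 0.023, 0.2257]
tool_rot: [0.612, 0.613, 0.351, -0.355]
contact_force: [-27.3, 0.2, 20.4]
gripper_width: 0.543
t 25.15 pos [0.5126 0.023  0.2257] x [ 0.502 -0.004 -0.865] z [-0.005 -1.     0.001] F [-27.4  -0.2  20.2] w 0.541 j [-0.14 -0.6   2.21  0.08  1.    1.42]
s 0.10526341356460311 lat(tool) [-0.  -0.9  0.9]
```

```bash
python3 -m inch '[{"fingers":0.2,"delta_pos":[0,0,0],"twist":[0,0,0]},{"fingers":0.6,"delta_pos":[0,0,0],"twist":[0,0,0]},{"fingers":1,"delta_pos":[0,0,0],"twist":[0,0,0]},{"fingers":1,"delta_pos":[-1,0,0],"twist":[0,0,0]},{"fingers":1,"delta_pos":[-4,0,0],"twist":[0,0,0]}]';python3 -m inch '[{"fingers":1,"delta_pos":[-3,0,0],"twist":[0,0,0]},{"fingers":1,"delta_pos":[0,0,0],"twist":[0,0,0]},{"fingers":1,"delta_pos":[0,0,0],"twist":[0,0,0]}]';python3 chk.py w34.png
cat > home.py <<'E'
from h import *
P=wcloud(load('wrist'));d=P-SEAT;s=d@AX;l=d-s[...,None]*AX;r=np.linalg.norm(l,axis=-1)
for n,lo,hi in(('disc',.035,.055),('cap top',0,.022)):
  m=(r>lo)&(r<hi)&(s>.06)&(s<.14);print(n,m.sum(),np.percentile(s[m],[5,50,95]))
m=(s>.12)&(s<.135)&(r<.04);C=toolR()[1];print(cv2.minEnclosingCircle(np.c_[l[m]@C[:,1],l[m]@C[:,2]].astype(np.float32)*1000))
E
python3 home.py; python3 - <<'E'
from h import *
grab('scene','s34.png')
a=cv2.imread('pics/w34.png');b=cv2.imread('pics/s34.png')[170:310,220:360];b=cv2.resize(b,(420,420),interpolation=2);cv2.imwrite('pics/c34.png',np.hstack([a[:,80:450],b]))
E
```

```text
time: 25.78
tool_pos: [0.4862, 0.0233, 0.2616]
tool_rot: [0.61, 0.613, 0.353, -0.357]
contact_force: [0.7, 0.2, -0.3]
gripper_width: 1.004
time: 26.15
tool_pos: [0.4725, 0.0232, 0.289]
tool_rot: [0.611, 0.613, 0.351, -0.356]
contact_force: [-0.4, -0.7, -0.1]
gripper_width: 0.999
t 26.2 pos [0.4723 0.0233 0.2883] x [ 0.499 -0.003 -0.866] z [-0.006 -1.     0.   ] F [ 0.2  0.1 -0.6] w 0.996 j [-0.15 -0.75  2.2   0.08  1.18  1.41]
s 0.17958939103017268 lat(tool) [ 0.  -4.5  1. ]
disc 6222 [0.07147765 0.07260871 0.07375545]
cap top 3654 [0.12735175 0.12842613 0.12947402]
((-3.9742095470428467, 1.3628509044647217), 30.00494384765625)
```

View pics/c34.png

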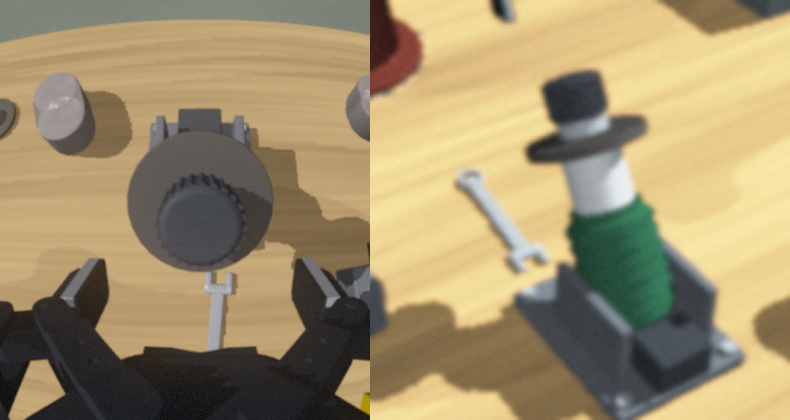

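The cap is home: its top is at s ≈ 128.4 mm. Next, the selector.

```bash
python3 -c "
from h import *
plan([.432,-.23,.17],Rt(0,np.radians(-6.9)),6)"
```

```text
dist mm 282.3256974678299 rot/row [ 1.06 -0.28 -4.98]
   [ 1.38 -1.54  4.23]
   [ 1.53 -1.33  4.25]
   [ 1.66 -1.12  4.26]
   [ 1.77 -0.89  4.27]
   [ 1.85 -0.65  4.28]
   [ 1.92 -0.41  4.28]
```

```bash
python3 -m inch '[{"fingers":1,"delta_pos":[-1.5,-1.5,4.2],"twist":[1,-0.3,-5]},{"fingers":1,"delta_pos":[0,-1.3,4.3],"twist":[1,-0.3,-5]},{"fingers":1,"delta_pos":[2.5,-1.1,4.3],"twist":[1.1,-0.3,-5]},{"fingers":1,"delta_pos":[3,-0.9,4.3],"twist":[1.1,-0.3,-5]},{"fingers":1,"delta_pos":[3,-0.7,4.3],"twist":[1.1,-0.3,-5]}]';python3 -m inch '[{"fingers":1,"delta_pos":[3,-0.4,4.3],"twist":[1.1,-0.3,-5]},{"fingers":1,"delta_pos":[0,0,0],"twist":[0,0,0]},{"fingers":1,"delta_pos":[0,0,0],"twist":[0,0,0]}]';python3 chk.py w35.png
cat > sel.py <<'E'
from h import *
f=load('wrist');P=wcloud(f);Q=P.reshape(-1,3);Q=Q[np.hypot(Q[:,0]-.432,Q[:,1]+.23)<.09]
q=Q[(Q[:,2]>.100)&(Q[:,2]<.112)&(np.hypot(Q[:,0]-.432,Q[:,1]+.23)<.045)][:,:2];print('bar',len(q),cv2.minAreaRect((q*1000).astype(np.float32)))
c=q-q.mean(0);w,v=np.linalg.eigh(c.T@c);a=np.degrees(np.arctan2(v[1,1],v[0,1]));print('bar ang',(a+90)%180-90)
q=Q[(Q[:,2]>.056)&(Q[:,2]<.065)][:,:2];print('box',cv2.minAreaRect((q*1000).astype(np.float32)))
E
python3 sel.py;  python3 -c "
from h import *
plan([.432,-.23,.10],Rt(0,np.radians(-6.9)),1)"
```

```text
time: 26.88
tool_pos: [0.4262, -0.1907, 0.1978]
tool_rot: [0.495, 0.545, 0.452, -0.504]
contact_force: [0.3, -0.4, 0.5]
gripper_width: 1.001
time: 27.25
tool_pos: [0.421, -0.2314, 0.169]
tool_rot: [-0.469, -0.529, -0.468, 0.53]
contact_force: [-0.2, 0.2, 0.7]
gripper_width: 1.002
t 27.3 pos [ 0.4213 -0.2313  0.1702] x [ 0.002 -0.003 -1.   ] z [-0.12  -0.993  0.002] F [-0.   0.4  0.2] w 1.0 j [-0.66 -0.26  2.01 -0.    1.39  1.03]
s 0.10175254418543114 lat(tool) [ 53.4 -62.5 264.5]
bar 2111 ((429.0606384277344, -231.37245178222656), (15.976557731628418, 63.189361572265625), 83.63102722167969)
bar ang -6.706652453890911
box ((430.1125793457031, -231.92578125), (109.55705261230469, 109.93933868408203), 6.1253790855407715)
dist mm 70.97002589987932 rot/row [-0.01  0.13 -0.13]
   [ 7.02  1.03 -0.28]
```

View pics/w35.png

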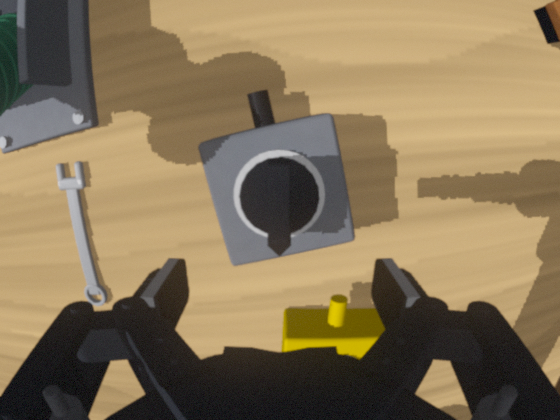

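The wrist view shows the grey box at (278,190), with the bar's nose towards the robot. The bar is at -6.7° and the box yaw is 6.1°, so the selector reads 0.90. I descend over it.

```bash
python3 -m inch '[{"fingers":1,"delta_pos":[3,0.9,-0.1],"twist":[0,0,0]},{"fingers":0.5,"delta_pos":[3,0,0],"twist":[0,0,0]},{"fingers":0,"delta_pos":[2.3,0,0],"twist":[0,0,0]},{"fingers":0,"delta_pos":[0,0,0],"twist":[0,0,0]},{"fingers":0,"delta_pos":[0,0,0],"twist":[0,0,0]}]';python3 chk.py w36.png;   python3 -c "
from h import *
plan([.4305,-.2315,.077],Rt(0,np.radians(-6.7)),1)"
```

```text
time: 27.92
tool_pos: [0.4313, -0.2324, 0.0889]
tool_rot: [-0.471, -0.529, -0.467, 0.529]
contact_force: [1.2, -0.4, 0.6]
gripper_width: 0.5
t 27.98 pos [ 0.4314 -0.2326  0.0891] x [ 0.004 -0.005 -1.   ] z [-0.12  -0.993  0.004] F [ 0.7 -0.5  0.3] w 0.499 j [-0.65 -0.14  2.05 -0.    1.23  1.05]
s 0.02652826689752076 lat(tool) [ 69.6 -90.  268.7]
dist mm 12.20822242016876 rot/row [-0.21  0.25 -0.28]
   [ 1.21 -0.11 -0.11]
```

View pics/w36.png

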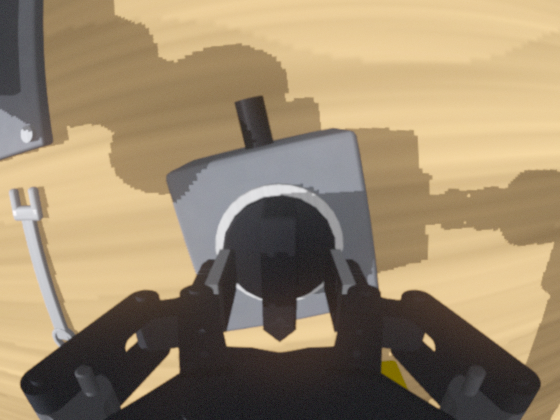

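```bash
python3 -m inch '[{"fingers":0,"delta_pos":[1.1,-0.1,-0.1],"twist":[0,0,-0.2]},{"fingers":0,"delta_pos":[0,0,0],"twist":[0,0,0]},{"fingers":-1,"delta_pos":[0,0,0],"twist":[0,0,0]},{"fingers":-1,"delta_pos":[0,0,0],"twist":[0,0,0]},{"fingers":-1,"delta_pos":[0,0,0],"twist":[0,0,0]}]';python3 chk.py w37.png; python3 sel.py
```

```text
time: 28.6
tool_pos: [0.4294, -0.2317, 0.0761]
tool_rot: [-0.469, -0.528, -0.468, 0.531]
contact_force: [-1.8, -2.3, 0.5]
gripper_width: 0.172
t 28.65 pos [ 0.4294 -0.2317  0.0761] x [-0.002 -0.003 -1.   ] z [-0.121 -0.993  0.003] F [-1.8 -2.7  0.6] w 0.178 j [-0.65 -0.13  2.06 -0.    1.21  1.05]
s 0.01628636038930588 lat(tool) [ 74.1 -96.5 268.7]
bar 5889 ((432.1484375, -230.4280242919922), (39.07346725463867, 59.560203552246094), 60.18977355957031)
bar ang -6.8806039557565555
box ((430.5173645019531, -232.22030639648438), (109.0888671875, 109.05972290039062), 6.034841060638428)
```

```bash
python3 -m inch '[{"fingers":-1,"delta_pos":[0,0,0],"twist":[-9,0,0]},{"fingers":-1,"delta_pos":[0,0,0],"twist":[-9,0,0]},{"fingers":-1,"delta_pos":[0,0,0],"twist":[-9,0,0]},{"fingers":-1,"delta_pos":[0,0,0],"twist":[-9,0,0]},{"fingers":-1,"delta_pos":[0,0,0],"twist":[-9,0,0]}]';python3 -c "
from h import *
st();s=manip.state();print(s['ft_torque']);C=toolR()[1];print('bar ang',np.degrees(np.arctan2(C[1,1],C[0,1])))"
python3 -m inch '[{"fingers":-1,"delta_pos":[0,0,0],"twist":[-4,0,0]},{"fingers":-1,"delta_pos":[0,0,0],"twist":[-2,0,0]},{"fingers":-1,"delta_pos":[0,0,0],"twist":[0,0,0]}]';python3 -c "
from h import *
st();s=manip.state();print(s['ft_torque']);C=toolR()[1];print('bar ang',np.degrees(np.arctan2(C[1,1],C[0,1])))"
```

```text
time: 29.28
tool_pos: [0.4295, -0.2323, 0.0761]
tool_rot: [0.637, 0.306, 0.636, -0.31]
contact_force: [0.1, -5.0, -1.8]
gripper_width: 0.18
t 29.27 pos [ 0.4295 -0.2323  0.0761] x [-0.002 -0.005 -1.   ] z [ 0.62  -0.784  0.003] F [ 0.1 -5.  -1.8] w 0.18 j [-0.65 -0.13  2.06 -0.01  1.21  0.26]
[-0.70509046  0.03247288 -0.04674741]
bar ang 38.33614902819119
time: 29.65
tool_pos: [0.4296, -0.2324, 0.0761]
tool_rot: [0.651, 0.274, 0.651, -0.278]
contact_force: [0.3, -4.7, -1.6]
gripper_width: 0.179
t 29.65 pos [ 0.4296 -0.2324  0.0761] x [-0.002 -0.005 -1.   ] z [ 0.695 -0.719  0.002] F [ 0.3 -4.7 -1.6] w 0.179 j [-0.65 -0.13  2.06 -0.01  1.21  0.16]
[-0.69998893  0.12096423  0.0497939 ]
bar ang 44.058208192452504
```

```bash

python3 -m inch '[{"fingers":-1,"delta_pos":[0,0,0],"twist":[-2,0,0]},{"fingers":-1,"delta_pos":[0,0,0],"twist":[-1.5,0,0]},{"fingers":-1,"delta_pos":[0,0,0],"twist":[0,0,0]}]';python3 -c "
from h import *
st();s=manip.state();print(s['ft_torque']);C=toolR()[1];print('bar ang',np.degrees(np.arctan2(C[1,1],C[0,1])))"
```

```text
time: 30.02
tool_pos: [0.4296, -0.2323, 0.0762]
tool_rot: [0.658, 0.257, 0.658, -0.259]
contact_force: [-0.8, -5.7, -0.4]
gripper_width: 0.172
t 30.02 pos [ 0.4296 -0.2323  0.0762] x [-0.001 -0.004 -1.   ] z [ 0.734 -0.68   0.002] F [-0.8 -5.7 -0.4] w 0.172 j [-0.65 -0.13  2.06 -0.    1.21  0.1 ]
[-0.73624313  0.18591609 -1.9647032 ]
bar ang 47.18325710023965
```

```bash
python3 -m inch '[{"fingers":-1,"delta_pos":[0,0,0],"twist":[9,0,0]},{"fingers":-1,"delta_pos":[0,0,0],"twist":[9,0,0]},{"fingers":-1,"delta_pos":[0,0,0],"twist":[9,0,0]},{"fingers":-1,"delta_pos":[0,0,0],"twist":[9,0,0]},{"fingers":-1,"delta_pos":[0,0,0],"twist":[9,0,0]}]'
python3 -m inch '[{"fingers":-1,"delta_pos":[0,0,0],"twist":[6,0,0]},{"fingers":-1,"delta_pos":[0,0,0],"twist":[2.5,0,0]},{"fingers":-1,"delta_pos":[0,0,0],"twist":[0,0,0]},{"fingers":-1,"delta_pos":[0,0,0],"twist":[0,0,0]}]';python3 -c "
from h import *
st();s=manip.state();print(s['ft_torque']);C=toolR()[1];print('bar ang',np.degrees(np.arctan2(C[1,1],C[0,1])))"
```

```text
time: 30.65
tool_pos: [0.4294, -0.2318, 0.0761]
tool_rot: [0.51, 0.489, 0.51, -0.491]
contact_force: [-1.3, -2.5, 0.8]
gripper_width: 0.174
time: 31.15
tool_pos: [0.4294, -0.2317, 0.0761]
tool_rot: [-0.474, -0.524, -0.473, 0.527]
contact_force: [-2.4, -2.9, 1.1]
gripper_width: 0.179
t 31.15 pos [ 0.4294 -0.2317  0.0761] x [-0.002 -0.003 -1.   ] z [-0.103 -0.995  0.003] F [-2.4 -2.9  1.1] w 0.179 j [-0.65 -0.13  2.06 -0.    1.21  1.03]
[-0.54012885  0.30550746 -0.02569998]
bar ang -5.915953244500898
```

Release, withdraw and look.

```bash
python3 -m inch '[{"fingers":-0.3,"delta_pos":[0,0,0],"twist":[0.8,0,0]},{"fingers":0.2,"delta_pos":[0,0,0],"twist":[0,0,0]},{"fingers":0.2,"delta_pos":[0,0,0],"twist":[0,0,0]},{"fingers":0.2,"delta_pos":[-4,0,0],"twist":[0,0,0]},{"fingers":1,"delta_pos":[-6,-1,0],"twist":[0,0,0]}]'
python3 -m inch '[{"fingers":1,"delta_pos":[-5,0,0],"twist":[0,0,0]},{"fingers":1,"delta_pos":[-5,0,0],"twist":[0,0,0]},{"fingers":1,"delta_pos":[0,0,0],"twist":[0,0,0]},{"fingers":1,"delta_pos":[0,0,0],"twist":[0,0,0]}]';python3 chk.py w38.png; python3 sel.py; python3 - <<'E'
from h import *
grab('scene','s38.png');grab('top','t38.png');st()
a=cv2.imread('pics/s38.png')[150:380,80:420];cv2.imwrite('pics/c38.png',cv2.resize(a,(680,460),interpolation=2))
E
```

```text
time: 31.78
tool_pos: [0.4185, -0.2285, 0.1747]
tool_rot: [-0.468, -0.527, -0.472, 0.53]
contact_force: [1.0, -0.4, 0.2]
gripper_width: 0.794
time: 32.28
tool_pos: [0.4198, -0.2293, 0.2753]
tool_rot: [-0.47, -0.527, -0.47, 0.53]
contact_force: [0.4, 0.1, -1.1]
gripper_width: 0.998
t 32.33 pos [ 0.4194 -0.229   0.2742] x [-0.004 -0.    -1.   ] z [-0.117 -0.993  0.001] F [-0.6 -0.4 -0.8] w 0.997 j [-0.65 -0.33  1.89 -0.    1.59  1.03]
s 0.1928278603979825 lat(tool) [ 28.1 -20.  257.4]
bar 968 ((429.2940979003906, -231.93199157714844), (15.488085746765137, 62.90770721435547), 83.05501556396484)
bar ang -6.96524298880604
box ((430.2635192871094, -231.94186401367188), (109.51309967041016, 110.50678253173828), 5.864203929901123)
t 32.42 pos [ 0.4193 -0.229   0.2737] x [-0.005  0.    -1.   ] z [-0.117 -0.993  0.001] F [-0.   0.2 -0.3] w 1.002 j [-0.65 -0.33  1.89 -0.    1.59  1.03]
```

View pics/c38.png

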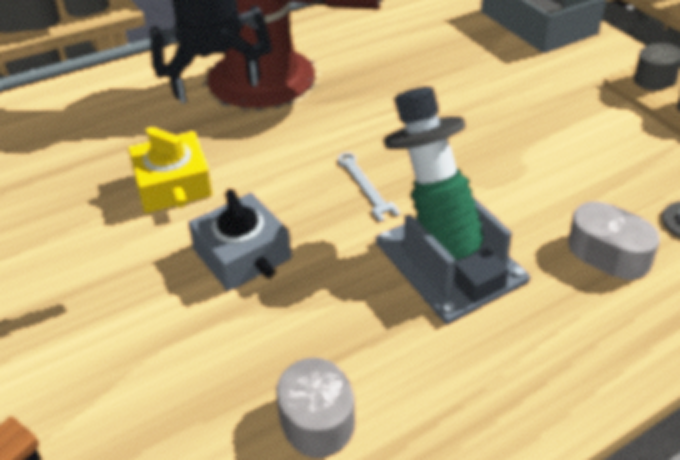

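View pics/t38.png

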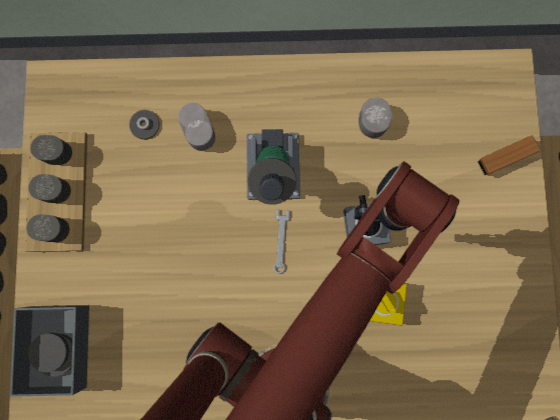

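View pics/w38.png

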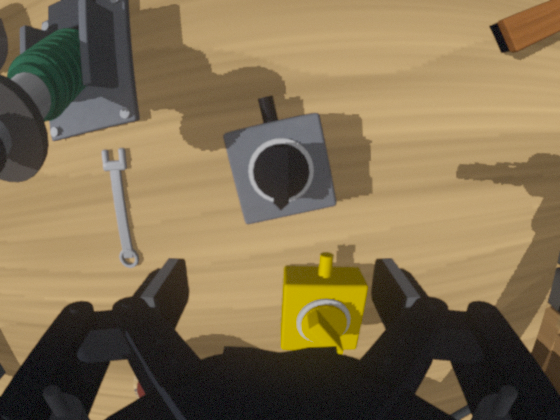

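Bar at about -7° with box yaw about 6° gives 0.90, two clicks. The wheel and cap are still in place. The pavers at (196,126) and (375,117) and the wrench at (281,240) are at their original pixels. Handing in.

```bash
python3 -c "
from h import *
print(manip.job_done());st()"
```

```text
the job is handed in; nothing more can be done
None
the job is handed in; nothing more can be done
```

The grinder is ready and the job was handed in at 32.4 s of the 72 s allowed; no verdict was reported. The sleeve went on first, then the wheel with its boss outwards, then the cap mouth-down. Each was pushed until it stopped, and the highest force I read was about 35 N.

- **Fit:** The wrist camera, with the seat face at 0, put the sleeve's upper rim at about 60 mm. The wheel's disc top was at 72.6 mm and its boss top at 88 mm, and the cap's top was at 128.4 mm. These are within about 0.6 mm of the nominal 60, 72, 88 and 128 mm.
- **Selector:** I turned it anticlockwise against its end stop, felt as about 2 N m, then clockwise by two clicks. After letting go, the bar stood at -7.0° with the box yawed about 6°, which reads as 0.90. The selector stood at 0.90 at the start too.
- **Bystanders:** The two pavers and the wrench look unmoved in the top view, and the robot was touching nothing.

**What disagreed:** The gripper stopped at about 49 mm on the 56 mm cap. The grip held and the cap seated normally. The scene and wrist cameras also differed by about 2 mm on where the arbor stands, so I aligned by the wrist camera.

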